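# Pop the battery cover off a desktop battery backup

## Robot

A 7-joint arm with a two-finger parallel gripper is mounted at the origin on the work surface. World frame = base frame: x ahead of the robot, y to its left, z up, the work surface at z = 0. Lengths are in mm, angles in rad, forces in N, time in s.
With the tool pointing down it reaches from about 400 to 875 mm from the base axis. Payload 4.4 kg.
Tool frame: the origin (TCP) lies midway between the tips of the shut fingers; the grasp point (between the pads) lies 19 mm behind it (bot.hold_point_z is the distance from the TCP to the grasp point, in mm); z points along the fingers, y is the line along which they close (so a half turn about z gives the same grasp; the last joint's range is limited). The gripper opens to 85 mm and grips with 20 to 120 N. Pads are 22 mm wide; open, the fingers measure 114 mm over their backs; the gripper's body (76 mm by 85 mm) begins 54 mm behind the grasp point. The pads swing forward as they close: fully open they stand 13 mm farther back than shut.
Start: joints at [-0.066, 0.628, 0.038, 1.517, -0.027, 0.996, -0.02], TCP at [650.014, 0.027, 231.313] pointing down, gripper open.
Joint ranges: [-3.06, 3.06], [-0.37, 2.12], [-1.25, 1.32], [0.18, 2.47], [-1.1, 4.24], [0.23, 1.98], [-2.94, 2.94]. Speed limits (rad/s): [2.57, 2.57, 3.14, 3.14, 3.14, 3.14, 3.14].

## Interface

Orientations are given as a rotation vector (axis times angle).
In Python, from rig import bot, viewer, ticket gives the robot as it stands.
- The arm moves only by the tool arm_command, never from a script. Its argument "steps" is a list of rows, each a list of 7 numbers: the shift along the tool's x, y, z in cm, then the turn, a rotation vector about the tool's x, y, z in degrees, then the finger opening in cm, from 0 to 8.54. A call has 1 to 12 rows; each row is the pose to reach, as a shift and turn from the pose commanded when the call began, along the tool's axes at that moment; what a row does not reach only later rows make up. A row lasts 1/10 s, in which the tool goes at most 50 mm and 8.59 degrees, less where a joint would pass 70% of its speed; a pose out of reach is approached as far as the arm can. A call with a gripper value outside its range is refused whole. The fingers move at their own pace and stop on an object; the grip force is fixed at half the most. Time passes only in rows, so rows that repeat a pose let the fingers close. It gives the time, the measured TCP pose, the force, the opening and the grip force at its end, in the units of the state.
- bot.get_state(): the state, without advancing time (a new reading comes with each control period).
- viewer.capture(name): name is "scene" or "side" or "wrist"; returns a dict with "color" (420x560x3 uint8, red, green, blue), "fov_y" (degrees; the focal length in pixels is half the picture's height over the tangent of half this angle, whatever the lens; pixels are square), "cx", "cy" (the principal point, pixels), "camera_from_world" (4x4, takes a point from world to camera coordinates). Camera axes: x right, y up, looking along -z (the intrinsics and any distortion apply to the point x, -y, -z); pixel columns grow to the right and rows downward; lengths in mm; the calibration is good to about 2 mm. A picture is of the moment at which its call begins. There is no depth.
- ticket.hand_in(): hands the job in; it is judged then, once.
The state is a dict: "time_s": time; "joints": joint angles; "dq": joint speeds; "joint_efforts": joint torques, N m; "tool_pos": TCP position; "tcp_rot": TCP orientation; "wrist_force": force on the tool from outside, world axes, zero at the start; "moment": the same for the moment, N m; "grip_width": finger opening in mm; "grasp_force": force on a finger pad.
Only numpy, scipy, OpenCV 4.12 (cv2) and the standard library are available. Lean on these libraries where they do the work, as an engineer would, in place of code of your own. Each camera call takes 0.05 s, during which the arm holds its last target. There are 200 camera calls.

## Task

The battery backup on the desk is due for a new battery. Lever its clipped battery cover with the flat pry tool, blade in the pry slot, until it springs loose; then put the tool down on the desk, lift the cover off and set it down gently, outer side up, on the grey felt mat. Leave the other things on the desk where they are.

Things in the scene. Friction and masses are not known exactly. Their poses are not given: they have to be found in the camera images.
- ups: The battery backup, a heavy charcoal box 230 x 180 x 120 mm (x, y, z) that does not move. Origin: centre of its underside; x from its front face (x = -115 mm, roughly towards the robot) to its back, z up. On its flat top, 120 mm above the desk, the battery cover lies along the right half, four flush outlets along the left half; beside the cover 30 mm or more of the top is free for fingertips.
- pry_slot (a point): Middle of the mouth of the pry slot, in the front face at x = -115, y = -30, z = 116.5 mm of the backup, axes as ups. The slot runs level along +x under the end of the cover: 44 mm wide, 25 mm deep with a solid back, 7 mm high (z = 113 to 120; 10 mm at the cover's bevelled end, which starts 6 mm in). The front edge of its floor, 3.5 mm below this point, is the pivot to lever on.
- cover: The battery cover, a mid-grey plate 154 x 60 x 11 mm (x, y, z), 0.14 kg, on top of the backup. Origin: centre of the plate's underside, seated at x = -32, y = -30, z = 120 mm of the backup, axes parallel to it. Three dark ribs mark its pry end (-x). Two snap legs (x = -50 to -30) and a lug (x = 53 to 66) reach 16 mm below the plate, so laid on a flat surface it lies level, origin 16 mm above it.
- cover_lip (a point): Middle of the cover's pry end (x = -77, y = 0, z = 0 mm of the cover; the underside is bevelled up 3.6 mm over the last 10 mm). Two spring catches resist with about 15 N. Levered, the cover turns about its far end; when this point is 6 to 7 mm above the deck the catches let go, and the cover then stays up on them by itself, tilted about 0.08 rad, this point about 12 mm up.
- cover_grip (a point): Middle of the cover plate (z = 5.5 mm of the cover). Once sprung loose the cover can be gripped here from above across its 60 mm width (along y), the fingertips just above the backup's top, and lifted straight up; it has about 1.5 mm of play in its opening.
- pry_tool: The flat pry tool, 180 mm long, 0.12 kg, lying on the desk. Handle 110 x 24 x 17 mm (x, y, z); a straight flat steel blade, 20 mm wide and 3.5 mm thick (2.2 mm in its last 11 mm), stands 70 mm out of the handle along +x. Origin: on the underside, below the middle of the handle; x towards the tip, z up. The blade lies 6.0 to 9.5 mm above the underside. It starts blade away from the robot.
- tool_handle (a point): Centre of the handle (x = 0, y = 0, z = 8.5 mm of the pry tool): where to grip it, across its 24 mm width.
- tool_tip (a point): End of the blade: x = 125, y = 0, z = 7.75 mm of the pry tool. Levering on the slot's edge with the blade fully in, the tip must turn up about 0.4 to 0.5 rad to spring the cover; the handle's middle then goes down 40 to 50 mm.
- mat: Grey felt desk mat, 200 x 180 x 3 mm (x, y, z), fixed flat on the desk at the left or the right, in front of the backup's side; the tool starts on the other side. Origin: centre of its underside. Nothing lies on it.
- new_battery: Bystander: grey block battery, 140 x 65 x 92 mm with a paper label, standing on the desk. Origin: centre of its underside.
- mug: Bystander: white mug, 84 mm across, 95 mm high, handle at +y. Origin: centre of its underside.
- stapler: Bystander: stapler, 150 x 38 x 60 mm. Origin: centre of its underside.
- tape_dispenser: Bystander: tape dispenser, 140 x 52 x 86 mm. Origin: centre of its underside.
- phone: Bystander: phone lying flat between the robot and the backup, 150 x 72 x 9 mm. Origin: centre of its underside.
- note_block: Bystander: block of cream note paper, 76 x 76 x 20 mm, near the robot. Origin: centre of its underside.
Not all that is in view belongs to the job. Of the things that look like the pry_tool, take the one that is farthest from the robot's base at the start.

How it is judged:
By the outcome, as a careful person would: the job done as asked, in the order asked, and still so for the second after the job is handed in, with the robot touching nothing.
It also fails if it takes over 64 s, if anything falls off the work surface, if the arm or the gripper's body presses on something with over 40 N, if the wrist force passes 120 N, or if a joint passes its speed limit or range.

## Working session

There is one attempt and no reset: what is moved stays moved. The work goes in short steps, Python scripts to look and compute and a tool call to move; the robot and the scene stay as the last step left them, time stands still between calls to the robot, and variables do not carry over. Pictures are saved under pics/ and viewed, at most 10 in all, crops included, and the job is handed in when it is done.

Besides the shell and the picture viewer there is one more tool, called after ">>>" by a JSON object that holds its "name" and its "arguments", one argument or row to a line. arm_command: Moves the arm, as the interface text tells. Its arguments: {"type":"object","properties":{"steps":{"type":"array"}},"required":["steps"]}

```bash
ls; mkdir -p pics; cat > h.py <<'E'
import numpy as np,cv2
from rig import bot,viewer,ticket
from scipy.spatial.transform import Rotation as R
def snap(n,f):
    c=viewer.capture(n); cv2.imwrite(f'pics/{f}.png',c['color'][:,:,::-1]); np.save(f'pics/{f}.npy',c,allow_pickle=True); return c
def load(f): return np.load(f'pics/{f}.npy',allow_pickle=True).item()
def fl(c): return c['color'].shape[0]/2/np.tan(np.radians(c['fov_y'])/2)
def proj(c,p):
    p=np.atleast_2d(p); q=(c['camera_from_world']@np.c_[p,np.ones(len(p))].T).T
    f=fl(c); return np.c_[c['cx']+f*q[:,0]/-q[:,2], c['cy']-f*q[:,1]/-q[:,2]]
def ray(c,u,v,z):
    f=fl(c); T=np.linalg.inv(c['camera_from_world'])
    d=T[:3,:3]@np.array([(u-c['cx'])/f,-(v-c['cy'])/f,-1]); o=T[:3,3]
    return o+d*(z-o[2])/d[2]
E
python3 - <<'E'
from h import *
for n in ['scene','side','wrist']:
    c=snap(n,n+'0'); print(n,[k for k in c if k!='color'],c['fov_y'],c['cx'],c['cy'],np.linalg.inv(c['camera_from_world'])[:3].round(2).tolist(), {k:c[k] for k in c if 'dist' in k})
print(bot.get_state(),bot.hold_point_z)
E
```

```text
pics
scene ['fov_y', 'cx', 'cy', 'camera_from_world'] 43.76977596541781 281.0043421257922 212.30655011901038 [[-0.7, -0.49, 0.51, 1320.52], [0.71, -0.48, 0.51, 880.91], [-0.01, 0.73, 0.69, 1244.57]] {}
side ['fov_y', 'cx', 'cy', 'camera_from_world'] 53.423845187472374 281.4640143662891 205.46386997315585 [[-0.84, 0.35, -0.43, -9.36], [-0.55, -0.55, 0.63, 693.5], [-0.01, 0.76, 0.65, 803.49]] {}
wrist ['fov_y', 'cx', 'cy', 'camera_from_world'] 68.16701530097747 276.9499486737158 212.48673624149018 [[1.0, -0.0, 0.0, 650.19], [-0.0, 0.95, 0.31, 79.06], [-0.0, -0.31, 0.95, 372.41]] {}
{'time_s': 0.15, 'joints': array([-0.06580046,  0.62913594,  0.03848303,  1.51813528, -0.02701728,
        0.99632067, -0.02000137]), 'dq': array([-0.0006784 , -0.00046728, -0.00027851, -0.00354999,  0.00086068,
       -0.00145626,  0.00039347]), 'joint_efforts': array([ 2.19518879e-03, -5.63800478e+01,  1.22790758e+00, -1.93650573e+01,
        1.11919764e-02,  7.40401709e-03, -1.44664841e-05]), 'tool_pos': array([6.49519159e+02, 1.76900277e-02, 2.30600468e+02]), 'tcp_rot': array([-2.22075008e+00, -2.22066513e+00,  1.65856500e-03]), 'wrist_force': array([-0.03385153, -0.14156158, -0.533159  ]), 'moment': array([-0.02713252,  0.02351984,  0.0170666 ]), 'grasp_force': 0.0, 'grip_width': 85.62011539340256} 18.700000000000003
```

```bash
python3 - <<'E'
from h import *
a=[load(n+'0')['color'][:,:,::-1] for n in ['scene','side']]
cv2.imwrite('pics/both0.png',cv2.resize(np.vstack(a),(0,0),fx=.714,fy=.714)) 
E
```

```text
(no output)
```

View pics/scene0.png

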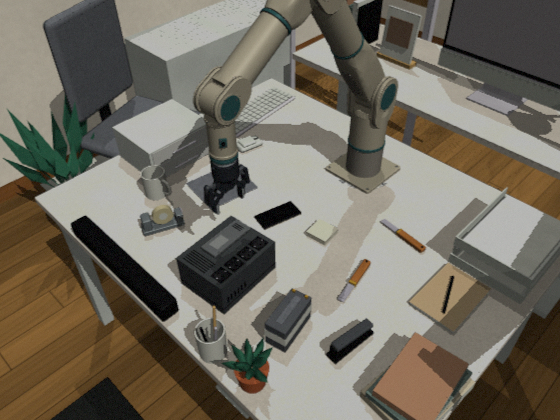

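View pics/side0.png

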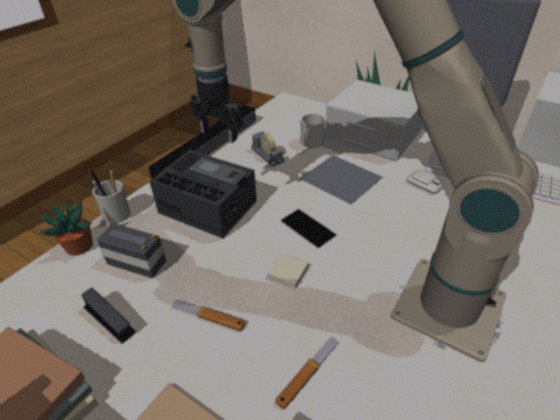

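The scene view shows two orange-handled tools: one with its handle near (360,270) and tip near (343,298), the other with its handle near (408,237) and tip near (383,222). The UPS is near (227,262), and the side view shows the mat near (340,178). Next I'll measure the tools and enlarge the UPS.

```bash
python3 - <<'E'
from h import *
for n in ['scene0','side0']:
    c=load(n); im=c['color']; hsv=cv2.cvtColor(im,cv2.COLOR_RGB2HSV)
    m=cv2.inRange(hsv,(5,140,90),(20,255,255))
    k,l,s,ct=cv2.connectedComponentsWithStats(m)
    for i in range(1,k):
        if 120<s[i,4]<900:
            p=np.argwhere(l==i)[:,::-1]; 
            w=np.array([ray(c,u,v,13)[:2] for u,v in p]); mid=w.mean(0); e=np.linalg.svd(w-mid,full_matrices=False)
            t=(w-mid)@e[2][0]; print(n,s[i],mid.round(1),'range',np.linalg.norm(mid).round(),'ang',np.degrees(np.arctan2(e[2][0][1],e[2][0][0])).round(1),'len',np.ptp(t).round())
a=load('scene0')['color'][205:315,165:290,::-1]; b=load('side0')['color'][140:245,140:265,::-1]
w=load('wrist0')['color'][:,:,::-1]
z=lambda x:cv2.resize(x,(400,300),interpolation=cv2.INTER_CUBIC)
t=load('side0')['color'][290:345,165:255,::-1]
cv2.imwrite('pics/m0.png',np.vstack([np.hstack([z(a),z(b)]),np.hstack([z(w),z(t)])]))
E
```

```text
scene0 [314  74  24  19 270] [-376.9 -504. ] range 629.0 ang 64.0 len 174.0
scene0 [390 106  17  18 179] [-382.2 -110.8] range 398.0 ang 24.9 len 131.0
scene0 [  0 184  20  20 174] [1007.2 -817.9] range 1297.0 ang 42.7 len 103.0
scene0 [  0 201  42  32 518] [1035.1 -677.9] range 1237.0 ang 8.2 len 155.0
scene0 [397 229  28  23 159] [195.4 350.5] range 401.0 ang 81.7 len 112.0
scene0 [349 259  21  27 193] [417.5 317.2] range 524.0 ang 12.2 len 109.0
scene0 [101 345  41  32 161] [1100.6   56.2] range 1102.0 ang -0.5 len 122.0
scene0 [234 371  31  22 240] [902.9 348.3] range 968.0 ang 103.6 len 87.0
scene0 [184 407  24  13 161] [1052.6  317.7] range 1100.0 ang -36.5 len 55.0
side0 [120 148  54  44 408] [986.8  40.9] range 988.0 ang 104.2 len 257.0
side0 [ 82 196  17  24 274] [984.4 232. ] range 1011.0 ang 146.9 len 111.0
side0 [198 307  46  23 429] [416.5 316.5] range 523.0 ang -168.5 len 107.0
side0 [276 360  42  48 571] [194.1 350. ] range 400.0 ang 83.4 len 110.0
```

View pics/m0.png

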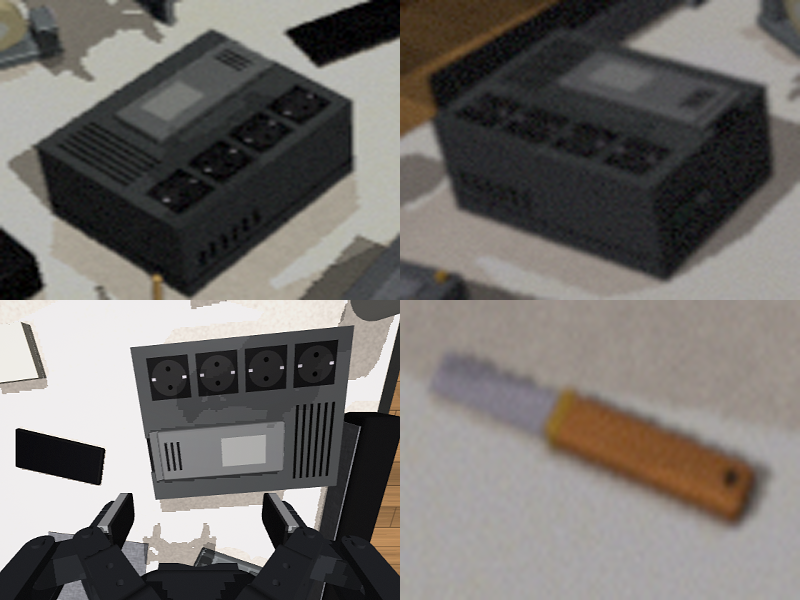

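The enlarged wrist view shows the UPS top clearly. Its corners are near (183,66), (494,36) and (220,279) in full-resolution pixels, the cover lies in the lower half, and the ribs are at its left end. The farther tool is at about (417,317), 524 mm from the base. Next I'll measure the UPS, cover and mat.

```bash
python3 - <<'E'
from h import *
c=load('wrist0'); g=cv2.cvtColor(c['color'],cv2.COLOR_RGB2GRAY); g=cv2.medianBlur(g,3)
for p in [(183,66),(494,36),(471,258),(220,279)]: print('top',p,ray(c,*p,120).round(1))
print('row greys',g[230,200:420:6], g[80:290:6,260])
def rects(c,m,z,lo,hi):
    cs,_=cv2.findContours(m,cv2.RETR_EXTERNAL,cv2.CHAIN_APPROX_NONE)
    for k in cs:
        if lo<cv2.contourArea(k)<hi:
            w=np.array([ray(c,*q[0],z)[:2] for q in k],np.float32); r=cv2.minAreaRect(w)
            print('rect',np.round(r[0],1),np.round(r[1],1),round(r[2],1),'area',cv2.contourArea(k), cv2.boundingRect(k))
print('cover');rects(c,cv2.morphologyEx(cv2.inRange(g,85,180),cv2.MORPH_OPEN,np.ones((5,5))),131,4000,40000)
print('top');rects(c,cv2.morphologyEx(cv2.inRange(g,0,110),cv2.MORPH_OPEN,np.ones((7,7))),120,4000,90000)
c=load('side0'); hsv=cv2.cvtColor(cv2.medianBlur(c['color'],5),cv2.COLOR_RGB2HSV)
print('mat px',hsv[178,340],c['color'][178,340],'desk',c['color'][250,370])
g=cv2.cvtColor(c['color'],cv2.COLOR_RGB2GRAY);g=cv2.medianBlur(g,5)
m=cv2.inRange(g,int(g[178,340])-22,int(g[178,340])+22)
k,l=cv2.connectedComponents(cv2.morphologyEx(m,cv2.MORPH_OPEN,np.ones((5,5))))
print('mat');rects(c,((l==l[178,340])*255).astype(np.uint8),3,200,40000)
print('phone');rects(c,cv2.inRange(g,0,45),9,400,2500)
# blade end of tool A
for z,p in [(8,(178,303)),(13,(244,322))]: print(ray(c,*p,z).round(1))
E
```

```text
top (183, 66) [580.1 112.2 120. ]
top (494, 36) [806.5 131.9 120. ]
top (471, 258) [823.6 -44.7 120. ]
top (220, 279) [597.6 -66.  120. ]
row greys [240 240  27 123 121 134  24  96 135 106 132 132 132 132 131 131 131 131
 130 176 175 175 174 174 151 127 128 127 127 127 126 126 126  79  80  58
  80] [ 30  30  29  28  41  37  26  21  20  19  70  70  70  70  70  88  88 117
 134 133 133 133 133 133 133 132 132 131 130  86  86  85  84 170 174]
cover
rect [668.2  23. ] [155.6 190.4] 5.1 area 21219.0 (183, 50, 216, 247)
top
rect [483.5  -9.4] [ 50.5 103.8] 75.8 area 6495.5 (22, 180, 125, 79)
mat px [120  17  92] [86 87 92] desk [164 162 160]
mat
rect [  440.  -1424.8] [ 832.9 2823.4] 7.9 area 29223.5 (276, 0, 265, 292)
phone
rect [941.2 313.3] [170.9  93.6] 3.2 area 616.5 (47, 212, 45, 40)
rect [405.  -46.7] [ 66.6 144.3] 76.2 area 798.5 (284, 211, 50, 35)
rect [2903.3 -838. ] [273.2 854.5] 39.5 area 550.0 (0, 0, 57, 40)
[527.8 335.5   8. ]
[365.1 295.8  13. ]
```

```bash
python3 - <<'E'
from h import *
def rects(c,m,z,lo,hi):
    cs,_=cv2.findContours(m,cv2.RETR_EXTERNAL,cv2.CHAIN_APPROX_NONE)
    for k in cs:
        if lo<cv2.contourArea(k)<hi:
            w=np.array([ray(c,*q[0],z)[:2] for q in k],np.float32); r=cv2.minAreaRect(w)
            print('rect',np.round(r[0],1),np.round(r[1],1),round(r[2],1),'area',cv2.contourArea(k), cv2.boundingRect(k))
c=load('wrist0'); g=cv2.medianBlur(cv2.cvtColor(c['color'],cv2.COLOR_RGB2GRAY),3)
m=cv2.morphologyEx(cv2.inRange(g,100,190),cv2.MORPH_CLOSE,np.ones((3,3)));m=cv2.morphologyEx(m,cv2.MORPH_OPEN,np.ones((7,7)))
print('cover');rects(c,m,131,3000,40000)
print('phone w',ray(c,84,218,9)); rects(c,cv2.inRange(g,0,40),9,2000,8000)
m=cv2.morphologyEx(cv2.inRange(g,0,110),cv2.MORPH_CLOSE,np.ones((7,7))); m[275:]=0
# UPS left edge and top edge by ray fit
L=[];Tt=[]
for v in range(80,270,5):
    r=np.flatnonzero(g[v,150:260]<120); L.append(ray(c,150+r[0]-.5,v,120)[:2])
for u in range(200,480,6):
    r=np.flatnonzero(g[20:100,u]<120); Tt.append(ray(c,u,20+r[0]-.5,120)[:2])
B=[]
for u in range(230,440,6):
    r=np.flatnonzero(g[240:300,u]<120); B.append(ray(c,u,240+r[-1]+.5,120)[:2])
for n,q in [('front',L),('left',Tt),('right',B)]:
    vx,vy,x,y=cv2.fitLine(np.array(q,np.float32),cv2.DIST_HUBER,0,.01,.01).ravel(); print(n,np.degrees(np.arctan2(vy,vx)).round(2),x.round(1),y.round(1))
c=load('side0')
for p in [(302,172),(335,157),(382,182),(350,201)]: print('mat',ray(c,*p,3).round(1))
s=load('scene0'); 
for n,P in [('ups top',[702,33,120]),('slot',[584,-40,116])]: print(n,proj(s,P),proj(c,P))
E
```

```text
cover
rect [ 611.4 -130.7] [125.5  72. ] 14.1 area 3994.5 (171, 316, 131, 69)
rect [886.6 -88.4] [ 35.3 188.2] 15.5 area 3740.0 (520, 207, 40, 176)
rect [672.3   1.6] [149.8  58.2] 4.9 area 12159.5 (210, 171, 188, 81)
rect [808.3 113. ] [65.4 50.6] 82.2 area 3876.0 (476, 5, 74, 107)
phone w [410.83017874 -44.77275553   9.        ]
rect [409.6 -48. ] [ 72.  148.3] 75.8 area 6390.0 (22, 180, 125, 79)
rect [605.  83.] [62.3 62.9] 5.0 area 3216.5 (205, 77, 63, 64)
rect [679.4  89.6] [62.6 62.9] 5.1 area 3300.5 (274, 70, 60, 65)
rect [753.9  96.2] [62.7 63. ] 5.0 area 3391.5 (343, 63, 59, 66)
rect [828.2 102.9] [63.1 63. ] 5.1 area 3476.5 (411, 56, 62, 67)
front -84.69 587.1 30.1
left 5.13 694.1 122.4
right 4.48 683.0 -58.8
mat [ 557.8 -269.6    3. ]
mat [ 507.7 -405.4    3. ]
mat [ 315.7 -358.2    3. ]
mat [ 359. -219.    3.]
ups top [[225.49903291 248.85556443]] [[202.1477936  175.32257201]]
slot [[238.9175196  217.63582766]] [[251.87275769 176.74459655]]
```

The UPS centre is (702.2, 32.9) with a yaw of 5.1°, and the cover position agrees with this to about 1 mm. The slot mouth is at (590.3, −7.2). The tool's handle is at (417, 317) with a yaw of about 11.8°. I'll move above the tool.

>>> {"name": "arm_command", "arguments": {
  "steps": [
    [31.7,-23.3,0,0,0,78.2,8.5],
    [31.7,-23.3,0,0,0,78.2,8.5],
    [31.7,-23.3,0,0,0,78.2,8.5],
    [31.7,-23.3,0,0,0,78.2,8.5],
    [31.7,-23.3,0,0,0,78.2,8.5],
    [31.7,-23.3,0,0,0,78.2,8.5],
    [31.7,-23.3,4,0,0,78.2,8.5],
    [31.7,-23.3,8,0,0,78.2,8.5],
    [31.7,-23.3,10,0,0,78.2,5],
    [31.7,-23.3,10,0,0,78.2,5],
    [31.7,-23.3,10,0,0,78.2,5],
    [31.7,-23.3,10,0,0,78.2,5]
  ]
}}

```text
time_s: 1.35
tool_pos: [419.5, 316.2, 133.3]
tcp_rot: [-3.124, -0.323, -0.005]
wrist_force: [0.9, -0.8, -0.1]
grip_width: 50.4
grasp_force: 0.0
```

```bash
python3 - <<'E'
from h import *
c=snap('wrist','w1'); s=bot.get_state(); print(s['time_s'],s['tool_pos'],R.from_rotvec(s['tcp_rot']).as_matrix().round(4).tolist(),s['grip_width'])
hsv=cv2.cvtColor(c['color'],cv2.COLOR_RGB2HSV); m=cv2.inRange(hsv,(5,140,90),(20,255,255))
k,l,st,ct=cv2.connectedComponentsWithStats(m); i=1+st[1:,4].argmax(); print(st[i])
p=np.argwhere(l==i)[:,::-1].astype(np.float32); cs=cv2.convexHull(p)
w=np.array([ray(c,*q[0],17)[:2] for q in cs],np.float32); print(cv2.minAreaRect(w))
E
```

```text
1.4 [419.54839346 316.31612328 133.47423309] [[0.9791, 0.2035, 0.0036], [0.2035, -0.9791, 0.0021], [0.0039, -0.0013, -1.0]] 50.24842084065812
[ 265  150   27  117 2763]
((417.0214538574219, 316.0095520019531), (105.90419006347656, 21.591773986816406), 11.285865783691406)
```

View pics/w1.png

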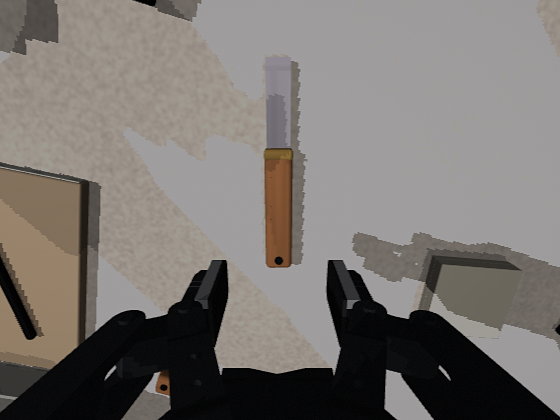

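The wrist view shows the tool upright in the picture, with the handle at (279,205) and the blade tip at (279,57). It is aligned with the gripper. Now I'll descend partway and let the arm settle.

>>> {"name": "arm_command", "arguments": {
  "steps": [
    [0,0,5,0,0,-0.3,5],
    [0,0,9.5,0,0,-0.3,5],
    [0,0,9.5,0,0,-0.3,5],
    [0,0,9.5,0,0,-0.3,5],
    [0,0,9.5,0,0,-0.3,5]
  ]
}}

```text
time_s: 1.9
tool_pos: [419.3, 317.7, 39.2]
tcp_rot: [-3.122, -0.33, -0.007]
wrist_force: [-0.0, -0.4, 0.3]
grip_width: 50.3
grasp_force: 0.0
```

>>> {"name": "arm_command", "arguments": {
  "steps": [
    [0,0.1,2.5,0,0,0,5],
    [0,0.1,3.5,0,0,0,5],
    [0,0.1,3.5,0,0,0,5],
    [0,0.1,3.5,0,0,0,5]
  ]
}}

```text
time_s: 2.3
tool_pos: [417.9, 316.5, 2.5]
tcp_rot: [-3.123, -0.331, -0.002]
wrist_force: [0.1, 0.2, 0.0]
grip_width: 49.9
grasp_force: 0.0
```

>>> {"name": "arm_command", "arguments": {
  "steps": [
    [0,0,-0.1,0,0,0,5],
    [0,0,-0.1,0,0,0,2],
    [0,0,-0.1,0,0,0,1.5],
    [0,0,-0.1,0,0,0,1.5],
    [0,0,-0.1,0,0,0,1.5],
    [0,0,-0.1,0,0,0,1.5]
  ]
}}

```text
time_s: 2.9
tool_pos: [417.6, 316.3, 3.2]
tcp_rot: [-3.123, -0.331, -0.001]
wrist_force: [-1.6, 0.0, 7.1]
grip_width: 22.3
grasp_force: 59.8
```

```bash
python3 - <<'E'
from h import *
for i in range(4):
    viewer.capture('wrist'); s=bot.get_state(); print(s['time_s'],s['tool_pos'].round(2),s['tcp_rot'].round(4),s['wrist_force'].round(2))
E
```

```text
2.95 [417.6  316.23   3.16] [-3.1235e+00 -3.3080e-01 -1.3000e-03] [-1.05 -1.2   5.98]
3.0 [417.58 316.24   3.14] [-3.1235e+00 -3.3070e-01 -1.3000e-03] [-1.37 -1.91  5.8 ]
3.05 [417.58 316.26   3.15] [-3.1234e+00 -3.3090e-01 -1.2000e-03] [-0.24  0.02  5.74]
3.1 [417.56 316.26   3.14] [-3.1235e+00 -3.3090e-01 -1.2000e-03] [-0.94 -0.14  5.9 ]
```

The grip is firm: 60 N at 22 mm. I'll lift and carry the tool to 30 mm before the slot.

>>> {"name": "arm_command", "arguments": {
  "steps": [
    [0,0,-3,0,0,0,1.5],
    [0,0,-7,0,0,0,1.5],
    [-1,4,-10.9,0,0,2,1.5],
    [-2,8,-10.9,0,0,4,1.5],
    [-3,12,-10.9,0,0,7,1.5],
    [-4,16.5,-10.9,0,0,7,1.5],
    [-4.5,21,-10.9,0,0,7,1.5],
    [-5,25.5,-10.9,0,0,7,1.5],
    [-5.2,29.5,-10.9,0,0,7,1.5],
    [-5.4,32.3,-10.9,0,0,7,1.5],
    [-5.4,33.3,-10.9,0,0,7,1.5],
    [-5.4,33.3,-10.9,0,0,7,1.5]
  ]
}}

```text
time_s: 4.3
tool_pos: [434.4, -22.1, 111.4]
tcp_rot: [3.138, 0.135, 0.0]
wrist_force: [-0.8, -0.0, -1.8]
grip_width: 22.1
grasp_force: 59.5
```

```bash
python3 - <<'E'
from h import *
for i in range(3): viewer.capture('side')
c=snap('wrist','w2'); s=bot.get_state(); snap('side','s2')
print(s['time_s'],s['tool_pos'].round(2),s['tcp_rot'].round(4),s['wrist_force'].round(2),s['grip_width'])
T=s['tool_pos'];M=R.from_rotvec(s['tcp_rot']).as_matrix()
for d in [(126.4,0),(126.4,10),(126.4,-10)]: print(d,proj(c,T+M@[d[0],d[1],-4.6]))
e=np.array([np.cos(np.radians(5.1)),np.sin(np.radians(5.1)),0]);n=np.array([-e[1],e[0],0]);m=e*587.4-59.6*n
for y in (-22,0,22): print('slot',proj(c,m+n*y+[0,0,120]))
E
```

```text
4.5 [433.89 -18.99 111.19] [-3.1373e+00 -1.4440e-01  1.1000e-03] [-0.8  -0.25 -1.24] 22.61738942946496
(126.4, 0) [[278.09357234 -20.15232296]]
(126.4, 10) [[304.800885   -20.18629963]]
(126.4, -10) [[251.39233494 -20.11835401]]
slot [[ 352.39102683 -134.19633418]]
slot [[ 285.9343316 -134.2869213]]
slot [[ 219.51618402 -134.37745587]]
```

View pics/w2.png

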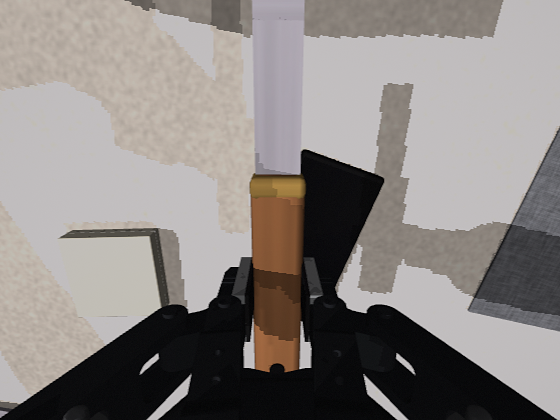

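The wrist view shows the tool straight in the grip: ferrule front at (278,176), blade centred near column 278, tip just above the picture.

```bash
python3 - <<'E'
from h import *
c=load('w2'); T=np.array([433.89,-18.99,111.19]);M=R.from_rotvec([-3.1373,-.1444,.0011]).as_matrix()
for p,z,x in [((278,175),125,55),((277,19),117.5,114),((277,370),125,-50)]:
    q=M.T@(ray(c,*p,z)-T); print(q.round(1),'offset',(q[0]-x).round(1))
g=cv2.cvtColor(c['color'],cv2.COLOR_RGB2GRAY).astype(int); print(g[0:40:2,278], g[165:200:2,278])
print(M.round(4).tolist())
e=np.array([np.cos(np.radians(5.1)),np.sin(np.radians(5.1)),0]);n=np.array([-e[1],e[0],0])
print('TCP in e,n',T@e,T@n)
s=load('s2'); a=s['color'][150:240,200:320,::-1]; cv2.imwrite('pics/s2c.png',cv2.resize(a,(800,600),interpolation=cv2.INTER_CUBIC))
print(proj(s,T+M@[126,0,-4.6]), proj(s,e*587.4-59.6*n+[0,0,116.5]))
E
```

```text
[ 54.3  -0.  -13.8] offset -0.7
[113.1  -0.4  -6.4] offset -0.9
[-47.9  -0.5 -13.8] offset 2.1
[168 169 171 169 167 165 163 162 161 162 168 169 168 169 169 169 169 169
 169 168] [165 166 167 134 142  37  66 107 120 131 139 136 133 131 130 122 119 101]
[[0.9958, 0.0919, -0.0007], [0.0919, -0.9958, 0.0009], [-0.0007, -0.001, -1.0]]
TCP in e,n 430.48415517358507 -57.48516629953082
[[252.04575485 185.73940716]] [[242.85759273 181.87453735]]
```

View pics/s2c.png

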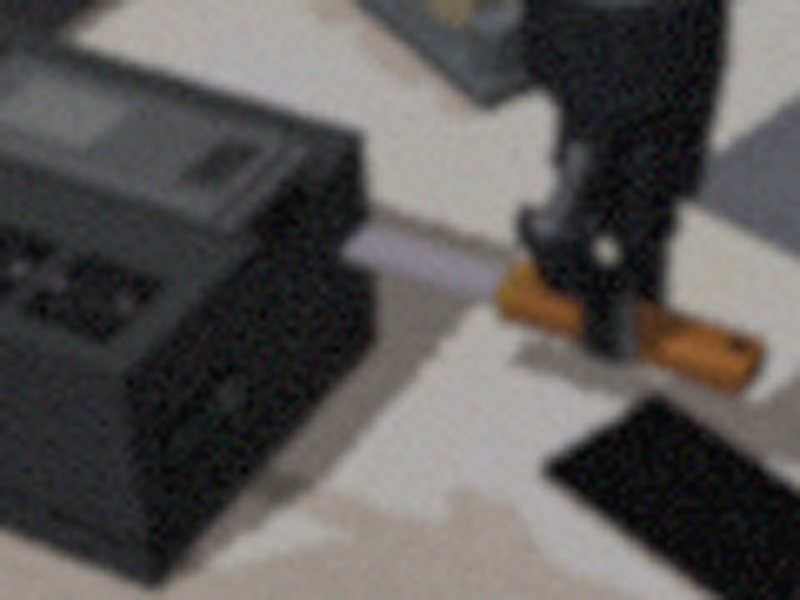

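The side view shows the blade tip in front of the slot at about (252,186), level with it. I'll insert it gradually.

>>> {"name": "arm_command", "arguments": {
  "steps": [
    [1,0.2,-0.05,0,0,0,1.5],
    [2.5,0.2,-0.05,0,0,0,1.5],
    [3.2,0.2,-0.05,0,0,0,1.5],
    [3.7,0.2,-0.05,0,0,0,1.5],
    [4.2,0.2,-0.05,0,0,0,1.5],
    [4.5,0.2,-0.05,0,0,0,1.5],
    [4.5,0.2,-0.05,0,0,0,1.5],
    [4.5,0.2,-0.05,0,0,0,1.5]
  ]
}}

```text
time_s: 5.35
tool_pos: [478.8, -18.9, 111.8]
tcp_rot: [-3.138, -0.14, 0.001]
wrist_force: [0.9, -0.2, -1.3]
grip_width: 22.7
grasp_force: 59.5
```

>>> {"name": "arm_command", "arguments": {
  "steps": [
    [0.4,0,0,0,0,0,1.5],
    [0.8,0,0,0,0,0,1.5],
    [1.1,0,0,0,0,0,1.5],
    [1.2,0,0,0,0,0,1.5],
    [1.2,0,0,0,0,0,1.5]
  ]
}}

```text
time_s: 5.85
tool_pos: [491.3, -17.8, 111.8]
tcp_rot: [-3.138, -0.14, 0.0]
wrist_force: [-0.4, -0.8, -1.4]
grip_width: 22.6
grasp_force: 59.5
```

```bash
python3 - <<'E'
from h import *
viewer.capture('side');c=snap('wrist','w3'); s=bot.get_state(); snap('side','s3')
print(s['time_s'],s['tool_pos'].round(2),s['tcp_rot'].round(4),s['wrist_force'].round(2),s['moment'].round(2))
a=cv2.resize(load('s3')['color'][145:235,180:300,::-1],(400,300),interpolation=cv2.INTER_CUBIC)
cv2.imwrite('pics/m3.png',np.hstack([a,cv2.resize(c['color'][:,:,::-1],(400,300))]))
E
```

```text
5.95 [490.98 -17.8  111.74] [-3.1385e+00 -1.3980e-01  5.0000e-04] [ 0.49 -0.09 -1.75] [0.03 0.02 0.04]
```

View pics/m3.png

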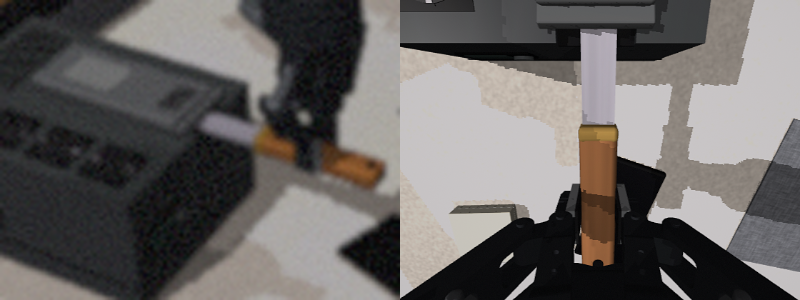

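The blade is in the slot, about 24 mm deep and centred. Now I'll lever about the floor edge.

>>> {"name": "arm_command", "arguments": {
  "steps": [
    [0.02,0,0.6,0,2.5,0,1.5],
    [0.06,0,1.03,0,5,0,1.5],
    [0.12,0,1.46,0,7.5,0,1.5],
    [0.2,0,1.89,0,10,0,1.5],
    [0.3,0,2.32,0,12.5,0,1.5],
    [0.42,0,2.74,0,15,0,1.5],
    [0.55,0,3.15,0,17.5,0,1.5],
    [0.7,0,3.56,0,20,0,1.5],
    [0.7,0,3.56,0,20,0,1.5],
    [0.7,0,3.56,0,20,0,1.5]
  ]
}}

```text
time_s: 7.0
tool_pos: [504.7, -17.0, 116.7]
tcp_rot: [-3.079, -0.148, -0.368]
wrist_force: [-37.5, -0.1, 1.1]
grip_width: 22.1
grasp_force: 59.7
```

```bash
python3 - <<'E'
from h import *
c=snap('wrist','w4'); s=bot.get_state(); snap('side','s4')
M=R.from_rotvec(s['tcp_rot']).as_matrix()
print(s['time_s'],s['tool_pos'].round(2),s['joints'].round(3),s['wrist_force'].round(2),s['moment'].round(2),M.round(3).tolist(),s['joint_efforts'].round(1))
a=cv2.resize(load('s4')['color'][145:235,180:300,::-1],(400,300),interpolation=cv2.INTER_CUBIC)
cv2.imwrite('pics/m4.png',np.hstack([a,cv2.resize(c['color'][:,:,::-1],(400,300))]))
E
```

```text
7.05 [504.69 -17.07 116.7 ] [-0.197  0.566  0.303  2.244 -1.093  0.246 -0.379] [-36.4    0.67   1.84] [0.11 7.88 0.91] [[0.967, 0.099, 0.233], [0.09, -0.995, 0.048], [0.236, -0.025, -0.971]] [  0.2 -48.4   4.9 -33.7  -3.3  -6.2  -0.5]
```

View pics/m4.png

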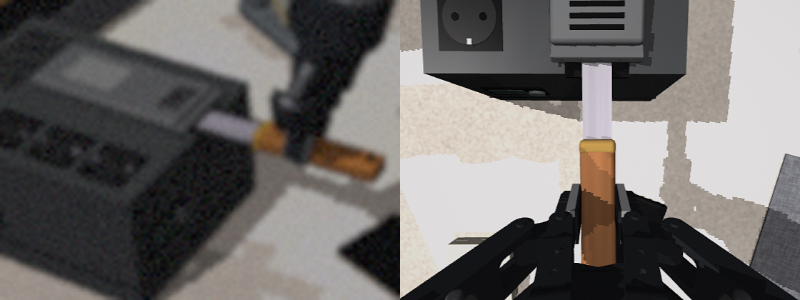

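The arm ran into its joint-5 and joint-6 limits while pitching, so the cover did not move, and the side view shows the tool still level in the slot. The blade is wedged and should hang there by itself. I'll release it and regrip with the gripper leaning towards the UPS, which leaves enough pitch to lever.

>>> {"name": "arm_command", "arguments": {
  "steps": [
    [-0.3,0,0,0,0,0,1.5],
    [-0.5,0,0,0,0,0,2.6],
    [-0.5,0,0,0,0,0,3.5],
    [-0.5,0,0,0,0,0,5],
    [-0.5,0,0,0,0,0,6],
    [-0.5,0,0,0,0,0,6]
  ]
}}

```text
time_s: 7.7
tool_pos: [522.3, -22.1, 124.6]
tcp_rot: [-3.086, -0.141, -0.419]
wrist_force: [0.5, -0.4, -0.1]
grip_width: 60.2
grasp_force: 0.0
```

```bash
python3 - <<'E'
from h import *
c=snap('wrist','w5'); s=bot.get_state(); snap('side','s5')
print(s['time_s'],s['tool_pos'].round(2),s['tcp_rot'].round(4),s['joints'].round(3),s['wrist_force'].round(2),s['grip_width'])
a=cv2.resize(load('s5')['color'][145:235,180:300,::-1],(400,300),interpolation=cv2.INTER_CUBIC)
cv2.imwrite('pics/m5.png',np.hstack([a,cv2.resize(c['color'][:,:,::-1],(400,300))]))
E
```

```text
7.75 [522.06 -22.08 124.5 ] [-3.0856 -0.141  -0.4182] [-0.196  0.56   0.304  2.224 -1.099  0.233 -0.377] [-0.08  1.2  -0.38] 59.86824316193127
```

View pics/m5.png

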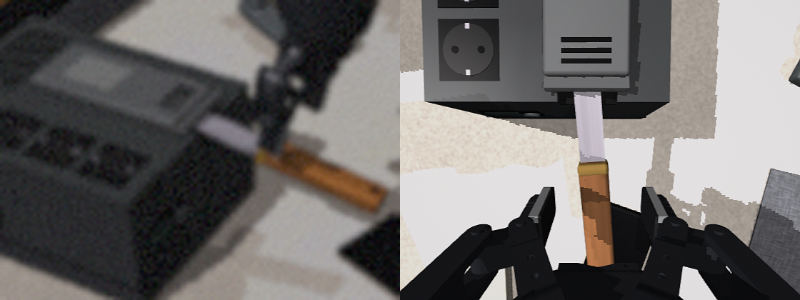

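The side and wrist views show the blade still in the slot. The handle hangs nose-up, with the ferrule near wrist pixel (272,231) and the heel near side pixel (293,202). I'll measure its pose.

```bash
python3 - <<'E'
from h import *
w=load('w5');s=load('s5')
def line(c,u,v):
    a=ray(c,u,v,0);o=np.linalg.inv(c['camera_from_world'])[:3,3];d=a-o;return o,d/np.linalg.norm(d)
def orange(c,x0,x1,y0,y1):
    hsv=cv2.cvtColor(cv2.medianBlur(c['color'],3),cv2.COLOR_RGB2HSV);m=cv2.inRange(hsv,(5,120,50),(25,255,255));z=np.zeros_like(m);z[y0:y1,x0:x1]=m[y0:y1,x0:x1]
    k,l,st,_=cv2.connectedComponentsWithStats(z);i=1+st[1:,4].argmax();print(st[i]);return np.argwhere(l==i)[:,::-1].astype(float)
pw=orange(w,240,320,200,400); ps=orange(s,245,310,180,220)
def ax(p):
    m=p.mean(0);d=np.linalg.svd(p-m,full_matrices=False)[2][0];d*=np.sign(d[1]);return m,d
mw,dw=ax(pw);ms,ds=ax(ps);print(mw,dw,ms,ds)
# row centres wrist
for v in range(235,370,30): r=pw[pw[:,1]==v,0]; print(v,r.min(),r.max())
o1,d1=line(w,*mw);_,d2=line(w,*(mw+50*dw));N1=np.cross(d1,d2)
o2,e1=line(s,*ms);_,e2=line(s,*(ms+20*ds));N2=np.cross(e1,e2)
D=np.cross(N1,N2);D/=np.linalg.norm(D);D*=np.sign(D[0])
heel=ms+ds*((ps-ms)@ds).max(); top=ms+ds*((ps-ms)@ds).min()
N1/=np.linalg.norm(N1)
for q in (heel,top,(257.4,191.5)):
    o,d=line(s,*q);t=N1@(o1-o)/(N1@d);print(np.round(q,1),(o+d*t).round(1))
print('dir',D.round(3),'yaw',np.degrees(np.arctan2(D[1],D[0])),'pitch',np.degrees(np.arcsin(D[2])))
E
```

```text
[ 249  225   51  149 5731]
[257 188  38  20 267]
[275.16244983 297.95829698] [0.08427461 0.99644257] [277.16479401 197.78277154] [0.92499388 0.37998199]
235 249.0 290.0
265 253.0 292.0
295 256.0 295.0
325 259.0 296.0
355 262.0 298.0
[293.8 204.6] [441.3 -32.1  84.6]
[257.5 189.7] [546.7 -14.2 102.8]
[257.4 191.5] [547.3 -13.8  96.7]
dir [0.972 0.165 0.168] yaw 9.639860445205448 pitch 9.676646294822117
```

```bash
cat >> h.py <<'E'
def pose(yaw,pitch):  # pitch>0: gripper's x axis nose-up; degrees
    y=np.radians(yaw); x=np.array([np.cos(y),np.sin(y),0]); r=np.array([np.sin(y),-np.cos(y),0])
    return R.from_rotvec(r*np.radians(pitch)).as_matrix()@np.c_[x,r,[0,0,-1]]
def rel(T0,r0,T,M):
    M0=R.from_rotvec(r0).as_matrix(); return np.r_[M0.T@(np.array(T)-T0)/10, R.from_matrix(M0.T@M).as_rotvec(degrees=True)].round(2).tolist()
E
python3 - <<'E'
from h import *
s=bot.get_state();T0,r0=s['tool_pos'],s['tcp_rot']
M=pose(6,-15);C=np.array([494,-22.5,96.]);print(M.round(3).tolist())
for b in (60,0): print(rel(T0,r0,C+(18.7-b)*M[:,2],M))
E
```

```text
[[0.961, 0.105, -0.257], [0.101, -0.995, -0.027], [-0.259, 0.0, -0.966]]
[-1.34, -0.25, -1.56, -0.71, -30.45, -0.69]
[-4.38, -0.16, 3.61, -0.71, -30.45, -0.69]
```

>>> {"name": "arm_command", "arguments": {
  "steps": [
    [-0.4,0,-0.8,-0.2,-8,-0.2,6],
    [-0.8,-0.1,-1.2,-0.4,-16,-0.4,6],
    [-1.1,-0.2,-1.5,-0.6,-24,-0.6,6],
    [-1.3,-0.2,-1.5,-0.7,-30.4,-0.7,6],
    [-1.3,-0.2,-1.5,-0.7,-30.4,-0.7,6],
    [-1.3,-0.2,-1.5,-0.7,-30.4,-0.7,6],
    [-1.3,-0.2,-1.5,-0.7,-30.4,-0.7,6]
  ]
}}

```text
time_s: 8.5
tool_pos: [503.5, -22.2, 135.3]
tcp_rot: [3.099, 0.16, -0.407]
wrist_force: [-0.3, 0.1, -0.2]
grip_width: 59.8
grasp_force: 0.0
```

```bash
python3 - <<'E'
from h import *
s=bot.get_state();T0,r0=s['tool_pos'],s['tcp_rot']
M=pose(6,-15);C=np.array([494,-22.5,96.]);print(T0,R.from_rotvec(r0).as_matrix().round(3).tolist(),s['joints'].round(2),s['wrist_force'].round(1))
print(rel(T0,r0,C+18.7*M[:,2],M))
c=snap('wrist','w6')
hsv=cv2.cvtColor(cv2.medianBlur(c['color'],3),cv2.COLOR_RGB2HSV);m=cv2.inRange(hsv,(5,120,50),(25,255,255))
k,l,st,ct=cv2.connectedComponentsWithStats(m);i=1+st[1:,4].argmax();print(st[i])
for v in range(st[i,1]+5,st[i,1]+st[i,3],25): r=np.flatnonzero(l[v]==i); print(v,r.min(),r.max())
for d in (50,0,-50): print(proj(c,C+d*np.array([.97,.16,.18])))
E
```

```text
[503.45253937 -22.16833618 135.25108325] [[0.961, 0.103, -0.257], [0.1, -0.995, -0.026], [-0.258, -0.001, -0.966]] [-0.48  0.83  0.79  1.79 -0.55  1.06 -0.91] [-0.3  0.1 -0.2]
[0.1, -0.06, 5.91, -0.08, -0.04, -0.08]
[ 250  171   48  124 4497]
176 251 294
201 254 294
226 257 295
251 260 296
276 264 297
[[271.29618513 178.81188293]]
[[276.97649346 241.75751852]]
[[280.98391078 286.16521891]]
```

The prediction matches the new image, so I'll descend and regrip.

>>> {"name": "arm_command", "arguments": {
  "steps": [
    [0,0,3,0,0,0,6],
    [0.1,-0.1,5.5,0,0,0,6],
    [0.1,-0.1,5.8,0,0,0,6],
    [0.1,-0.1,5.8,0,0,0,4],
    [0.1,-0.1,5.8,0,0,0,2.5],
    [0.1,-0.1,5.8,0,0,0,1.5],
    [0.1,-0.1,5.8,0,0,0,1.5],
    [0.1,-0.1,5.8,0,0,0,1.5],
    [0.1,-0.1,5.8,0,0,0,1.5],
    [0.1,-0.1,5.8,0,0,0,1.5]
  ]
}}

```text
time_s: 9.55
tool_pos: [491.7, -21.6, 79.2]
tcp_rot: [3.098, 0.164, -0.405]
wrist_force: [1.9, 3.4, 4.7]
grip_width: 23.3
grasp_force: 59.5
```

```bash
python3 - <<'E'
from h import *
c=snap('wrist','w7');snap('side','s7');s=bot.get_state();print(s['tool_pos'].round(2),s['tcp_rot'].round(4),s['joints'].round(2),s['wrist_force'].round(1),s['moment'].round(2))
T0,r0=s['tool_pos'],s['tcp_rot'];M0=R.from_rotvec(r0).as_matrix()
hsv=cv2.cvtColor(cv2.medianBlur(c['color'],3),cv2.COLOR_RGB2HSV);m=cv2.inRange(hsv,(5,120,50),(25,255,255))
k,l,st,ct=cv2.connectedComponentsWithStats(m);i=1+st[1:,4].argmax();print(st[i])
C=T0-18.7*M0[:,2]; print('C',C)
for p in (8,10,12): 
  d=np.array([np.cos(np.radians(6))*np.cos(np.radians(p)),np.sin(np.radians(6))*np.cos(np.radians(p)),np.sin(np.radians(p))]);print(p,proj(c,C+55*d+[0,0,8.5]))
# levering about pivot: yaw 5.5
e=np.array([np.cos(np.radians(5.1)),np.sin(np.radians(5.1)),0]);P=e*587.4;P[2]=113
up=np.array([0,0,1.]); r=np.cross(e,up)
a=e*(C@e)+up*C[2]; L=a-P
print('L',L@e,L@up)
for t in range(3,25,3):
    Q=R.from_rotvec(r*np.radians(t)); Cn=C-L+Q.apply(L); Mn=Q.as_matrix()@M0
    print(t,rel(T0,r0,Cn+18.7*Mn[:,2],Mn))
E
```

```text
[491.7  -21.7   79.09] [ 3.0979  0.1641 -0.4047] [-0.46  0.89  0.73  1.86 -0.62  0.94 -0.86] [3.6 4.7 4.9] [ 0.84 -0.9   0.2 ]
[ 239  204   69  147 7291]
C [496.47320973 -21.20432399  97.16728668]
8 [[278.94065321 214.18753238]]
10 [[278.95861224 218.28497139]]
12 [[278.97599532 222.65939609]]
L -94.77723870014398 -15.832713316558724
3 [0.32, 0.0, 0.45, -0.05, 3.0, 0.01]
6 [0.66, 0.01, 0.88, -0.1, 6.0, 0.02]
9 [1.02, 0.01, 1.3, -0.15, 9.0, 0.03]
12 [1.4, 0.02, 1.69, -0.2, 12.0, 0.04]
15 [1.81, 0.02, 2.07, -0.25, 15.0, 0.06]
18 [2.23, 0.03, 2.42, -0.29, 18.0, 0.07]
21 [2.67, 0.03, 2.75, -0.34, 21.0, 0.08]
24 [3.13, 0.04, 3.06, -0.39, 24.0, 0.09]
```

The grip is firm at the handle's centre. Now I'll lever, with plenty of joint range.

>>> {"name": "arm_command", "arguments": {
  "steps": [
    [0.32,0,0.45,0,3,0,1.5],
    [0.66,0,0.88,0,6,0,1.5],
    [1.02,0,1.3,0,9,0,1.5],
    [1.4,0,1.69,0,12,0,1.5],
    [1.8,0,2.07,0,15,0,1.5],
    [2.0,0,2.25,0,16.5,0,1.5],
    [2.0,0,2.25,0,16.5,0,1.5]
  ]
}}

```text
time_s: 10.35
tool_pos: [502.2, -21.8, 51.8]
tcp_rot: [-3.136, -0.161, -0.038]
wrist_force: [-2.0, 0.5, 0.2]
grip_width: 23.1
grasp_force: 58.8
```

```bash
python3 - <<'E'
from h import *
s=bot.get_state();print(s['tool_pos'].round(2),s['joints'].round(2),s['wrist_force'].round(1),s['moment'].round(2))
M0=R.from_rotvec(s['tcp_rot']).as_matrix();print(np.degrees(np.arcsin(M0[2,0])),s['tool_pos']-18.7*M0[:,2])
c=snap('wrist','w8');a=snap('side','s8')
A=cv2.resize(a['color'][145:235,180:300,::-1],(400,300),interpolation=cv2.INTER_CUBIC)
B=cv2.resize(load('s7')['color'][145:235,180:300,::-1],(400,300),interpolation=cv2.INTER_CUBIC)
z=lambda n:cv2.resize(load(n)['color'][:,:,::-1],(400,300))
cv2.imwrite('pics/m8.png',np.vstack([np.hstack([B,z('w7')]),np.hstack([A,z('w8')])]))
d=cv2.absdiff(cv2.GaussianBlur(a['color'],(5,5),0),cv2.GaussianBlur(load('s7')['color'],(5,5),0)).sum(2); m=(d>40)
print('diff in cover/ups region', [(x,int(m[150:200,x:x+10].sum())) for x in range(150,260,10)])
E
```

```text
[502.21 -21.8   51.8 ] [-0.36  0.78  0.53  2.1  -0.9   0.48 -0.6 ] [-2.   0.5  0.2] [ 0.02  0.12 -0.01]
1.371659661126407 [501.76567163 -21.85264334  70.49728155]
diff in cover/ups region [(150, 0), (160, 0), (170, 0), (180, 0), (190, 0), (200, 0), (210, 3), (220, 10), (230, 14), (240, 106), (250, 400)]
```

The handle's centre is down 46 mm and the reaction has vanished, so the cover probably sprang. I'll check the lip height numerically.

```bash
python3 - <<'E'
from h import *
e=np.array([np.cos(np.radians(5.1)),np.sin(np.radians(5.1)),0]);n=np.array([-e[1],e[0],0])
for w in ('w7','w8'):
    c=load(w);g=cv2.cvtColor(c['color'],cv2.COLOR_RGB2GRAY)
    f=lambda E,N,z:proj(c,E*e+N*n+[0,0,z])[0].round(0).astype(int)
    print(w,'lip top z131',f(593.4,-59.6,131),'z143',f(593.4,-59.6,143),'z120',f(593.4,-59.6,120),'ups edge',f(587.4,-59.6,120))
    for N in (-80,-40):
        u=f(593.4,N,135)[0]; v1=max(f(587.4,N,120)[1],0); print('col',u,g[0:v1+12:3,u])
    for N,zz in ((-89.6,131),(-29.6,131),(-89.6,143),(-29.6,143)): print('corner',N,zz,f(593.4,N,zz))
    for v in (20,30,40,50,60): 
        r=g[v].astype(int); d=np.diff(cv2.GaussianBlur(g[v:v+1],(5,1),0)[0].astype(int)); print(v,np.flatnonzero(abs(d)>9))
E
```

```text
w7 lip top z131 [259  60] z143 [255  69] z120 [261  53] ups edge [262  83]
col 372 [ 54  39  56  96  95  95  96  97  96  96  96  97  96  97  96  97  98  93
  83  38  36  42  40  66  66  66  66  66  65  65 130 200]
col 148 [ 21  85  85  86  86  86  88  88  88  89  91  91  93  92  92  94  78  55
  28  27  24  22  57  56  55  57  57  56  50 178 181]
corner -89.6 131 [417  63]
corner -29.6 131 [100  57]
corner -89.6 143 [445  73]
corner -29.6 143 [63 66]
20 [414 415 416 545 546 547 548 556 557 558]
30 [104 413 414 415 541 542 543 551 552 553 554]
40 [105 414 415 537 538 539 546 547 548 549]
50 [413 414 533 534 535 545 546 547]
60 [143 144 154 155 162 163 164 218 219 220 221 222 233 237 238 529 530 531
 540 541 542]
w8 lip top z131 [249   9] z143 [242 -20] z120 [254  26] ups edge [254  57]
col 368 [100  78  48  47  45  44  39  38  34  44  44  45  45  45  44  45  43  74
  71  72  71  73  17  18]
col 132 [ 68  48  48  45  45  42  40  95  92  93  93  93  93  94  95  94  95  95
  96  97 102  14  16]
corner -89.6 131 [414  11]
corner -29.6 131 [84  6]
corner -89.6 143 [449 -17]
corner -29.6 143 [ 34 -23]
20 [530 531 532 545 546 547]
30 [147 148 216 217 218 219 308 309 310 311 354 355 528 529 530 542 543 544]
40 [153 154 155 218 219 220 308 309 310 354 525 526 527 528 538 539 540]
50 [154 155 156 219 220 221 222 244 245 246 275 276 277 285 287 288 296 297
 298 307 308 309 310 352 353 354 364 418 523 524 525 526 540 541 542]
60 [155 156 157 220 221 222 223 307 308 309 310 352 353 521 522 523 537 538
 539 540]
```

View pics/m8.png

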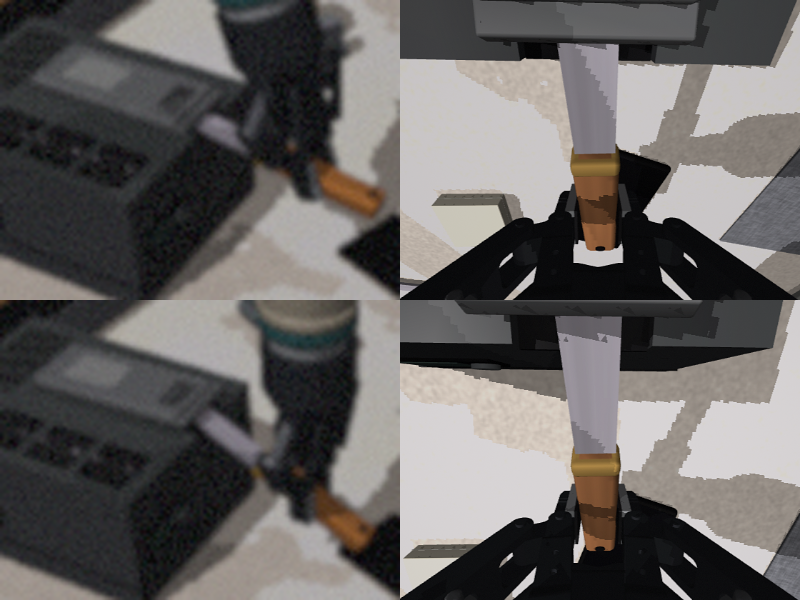

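The lower panels show the cover's lip raised with a dark gap beneath it. It spans about 350 px, against 309 px before, which puts it roughly 10 mm higher. I'll lever a little further to be sure.

>>> {"name": "arm_command", "arguments": {
  "steps": [
    [0.25,0,0.4,0,2,0,1.5],
    [0.5,0,0.75,0,4,0,1.5],
    [0.5,0,0.75,0,4,0,1.5],
    [0.25,0,0.4,0,2,0,1.5],
    [0,0,0,0,0,0,1.5],
    [0,0,0,0,0,0,1.5]
  ]
}}

```text
time_s: 11.05
tool_pos: [504.4, -21.2, 51.8]
tcp_rot: [3.136, 0.167, 0.039]
wrist_force: [-1.5, -0.1, 0.9]
grip_width: 22.8
grasp_force: 59.0
```

```bash
python3 - <<'E'
from h import *
s=bot.get_state();print(s['tool_pos'].round(2),s['tcp_rot'].round(3),s['wrist_force'].round(1))
a=snap('side','s9');b=load('side0')
# ribs/plate in side: find bright label & compare location of cover edges with seated
e=np.array([np.cos(np.radians(5.1)),np.sin(np.radians(5.1)),0]);n=np.array([-e[1],e[0],0])
for z in (131,143): print(z,[proj(a,593.4*e+N*n+[0,0,z])[0].round(1).tolist() for N in (-29.6,-89.6)])
for k,c in (('0',b),('9',a)):
    g=cv2.cvtColor(cv2.GaussianBlur(c['color'],(3,3),0),cv2.COLOR_RGB2GRAY)
    for N in (-45,-59,-75):
        p=[proj(a,E*e+N*n+[0,0,131])[0] for E in (620,600,585,570)]
        u=np.interp(np.linspace(0,3,31),range(4),[q[0] for q in p]);v=np.interp(np.linspace(0,3,31),range(4),[q[1] for q in p])
        print(k,N,cv2.remap(g,u.astype(np.float32)[None],v.astype(np.float32)[None],1)[0])
d=cv2.absdiff(cv2.GaussianBlur(a['color'],(5,5),0),cv2.GaussianBlur(b['color'],(5,5),0)).max(2)
print([(x,int((d[150:200,x:x+8]>14).sum())) for x in range(150,256,8)])
E
```

```text
[504.39 -21.2   51.78] [3.136 0.167 0.039] [-1.5 -0.1  0.9]
131 [[234.6, 182.9], [246.4, 171.3]]
143 [[234.2, 179.3], [246.1, 167.7]]
0 -45 [63 64 64 65 66 67 68 69 68 66 65 65 65 65 62 57 50 42 35 27 22 17 15 15
 16 17 18 19 20 21 23]
0 -59 [45 46 50 54 59 64 67 68 67 65 64 64 64 63 60 55 49 42 36 30 24 21 20 19
 18 19 19 20 20 21 21]
0 -75 [55 54 55 57 61 64 68 68 67 65 65 65 64 64 60 56 52 48 46 44 44 44 43 41
 39 36 32 29 27 25 24]
9 -45 [ 82  82  82  80  77  73  68  66  66  68  67  65  61  57  54  51  54  57
  62  69  75  82  89  96 104 111 117 120 123 123 124]
9 -59 [55 58 63 67 69 68 67 66 67 68 66 64 62 60 59 61 63 66 69 73 78 81 85 86
 88 86 83 78 71 66 61]
9 -75 [51 54 59 64 68 68 67 66 65 66 63 60 56 51 46 43 39 37 35 34 35 36 37 38
 37 36 34 31 28 27 26]
[(150, 0), (158, 0), (166, 0), (174, 0), (182, 0), (190, 0), (198, 0), (206, 0), (214, 3), (222, 19), (230, 18), (238, 63), (246, 103), (254, 230)]
```

The cover edge has shifted by the amount expected for a lip about 11 mm up, and the tool can be moved freely. The cover has sprung, so I'll withdraw the blade along its axis.

>>> {"name": "arm_command", "arguments": {
  "steps": [
    [-0.4,0,0.18,0,0,0,1.5],
    [-0.9,0,0.42,0,0,0,1.5],
    [-1.8,0,0.84,0,0,0,1.5],
    [-2.7,0,1.26,0,0,0,1.5],
    [-3.6,0,1.68,0,0,0,1.5],
    [-4.2,0,1.8,0,0,0,1.5],
    [-4.2,0,1.8,0,0,0,1.5]
  ]
}}

```text
time_s: 11.8
tool_pos: [461.2, -25.3, 32.6]
tcp_rot: [-3.135, -0.162, -0.038]
wrist_force: [-0.5, 0.2, -2.1]
grip_width: 23.0
grasp_force: 58.8
```

```bash
python3 - <<'E'
from h import *
s=bot.get_state();print(s['time_s'],s['tool_pos'].round(2),s['joints'].round(2),s['wrist_force'].round(1))
c=snap('wrist','w10');snap('side','s10')
T0,r0=s['tool_pos'],s['tcp_rot'];M0=R.from_rotvec(r0).as_matrix()
# tool pitch relative to gripper: handle width along rows is hard; ferrule front row
hsv=cv2.cvtColor(cv2.medianBlur(c['color'],3),cv2.COLOR_RGB2HSV);m=cv2.inRange(hsv,(5,120,50),(25,255,255))
k,l,st,ct=cv2.connectedComponentsWithStats(m);i=1+st[1:,4].argmax();print(st[i])
C=T0-18.7*M0[:,2]
for p in (15,20,25,30):
    Q=R.from_rotvec(M0[:,1]*np.radians(p)).apply
    print(p,[proj(c,C+Q(M0@np.array([x,0,zz])))[0].round(1).tolist() for x,zz in ((55,-8.5),(125,.75))])
M=pose(11,-25)
for P in ([430,100,140],[430,240,120],[417,316,28]): P=np.array(P,float);print(rel(T0,r0,P+18.7*M[:,2],M))
E
```

```text
11.8 [461.22 -25.28  32.63] [-0.27  0.77  0.4   2.21 -1.    0.33 -0.47] [-0.5  0.2 -2.1]
[ 242  207   69  144 7240]
15 [[278.6, 200.5], [279.1, -70.9]]
20 [[278.6, 210.4], [279.4, -79.9]]
25 [[278.7, 222.0], [279.7, -84.6]]
30 [[278.7, 235.1], [280.1, -82.6]]
[-2.38, -12.73, -9.09, -1.11, -26.38, -4.99]
[-0.98, -26.65, -7.04, -1.11, -26.38, -4.99]
[-1.71, -34.33, 2.16, -1.11, -26.38, -4.99]
```

```bash
python3 - <<'E'
from h import *
w=load('w10');s=load('s10')
def line(c,q):
    o=np.linalg.inv(c['camera_from_world'])[:3,3];d=ray(c,*q,0)-o;return o,d/np.linalg.norm(d)
def orange(c,x0,x1,y0,y1):
    hsv=cv2.cvtColor(cv2.medianBlur(c['color'],3),cv2.COLOR_RGB2HSV);m=cv2.inRange(hsv,(5,120,50),(25,255,255));z=np.zeros_like(m);z[y0:y1,x0:x1]=m[y0:y1,x0:x1]
    k,l,st,_=cv2.connectedComponentsWithStats(z);print(st[1:][st[1:,4]>15]);return np.argwhere(z>0)[:,::-1].astype(float)
pw=orange(w,235,320,190,400); ps=orange(s,240,350,180,260)
# blade: bluish-light pixels in side
o1,d1=line(w,(278,230));_,d2=line(w,(278,330));N=np.cross(d1,d2)
m=ps.mean(0);d=np.linalg.svd(ps-m,full_matrices=False)[2][0];d*=np.sign(d[1]);t=(ps-m)@d
for q in (m+d*t.min(),m+d*t.max()):
    o,dd=line(s,q);print(q.round(1),(o+dd*(N@(o1-o)/(N@dd))).round(1))
E
```

```text
[[ 242  207   69  144 7240]]
[[288 210  18  21 203]]
[281.6 206.4] [475.  -23.7  69. ]
[302.3 227.8] [412.3 -30.4  15.6]
```

>>> {"name": "arm_command", "arguments": {
  "steps": [
    [-0.8,-2,-3.5,0,-6,-1,1.5],
    [-1.6,-5,-7,0,-13,-2,1.5],
    [-2.4,-9,-9,-1,-20,-3,1.5],
    [-2.4,-13,-9,-1,-26.4,-5,1.5],
    [-2,-17.5,-8.7,-1.1,-26.4,-5,1.5],
    [-1.5,-22,-8,-1.1,-26.4,-5,1.5],
    [-1,-26.5,-7,-1.1,-26.4,-5,1.5],
    [-1.3,-30.5,-4,-1.1,-26.4,-5,1.5],
    [-1.7,-34,-1,-1.1,-26.4,-5,1.5],
    [-1.7,-34.3,0.5,-1.1,-26.4,-5,1.5],
    [-1.7,-34.3,0.5,-1.1,-26.4,-5,1.5]
  ]
}}

```text
time_s: 13.0
tool_pos: [408.4, 314.9, 25.4]
tcp_rot: [3.009, 0.297, -0.669]
wrist_force: [-0.5, -0.6, -1.5]
grip_width: 23.1
grasp_force: 59.2
```

```bash
python3 - <<'E'
from h import *
s=bot.get_state();M0=R.from_rotvec(s['tcp_rot']).as_matrix();T0=s['tool_pos'];C=T0-18.7*M0[:,2]
print(s['time_s'],T0.round(2),C.round(1),s['wrist_force'].round(1),M0[:,0].round(3))
w=snap('wrist','w11');c=snap('side','s11')
def orange(c,x0,x1,y0,y1):
    hsv=cv2.cvtColor(cv2.medianBlur(c['color'],3),cv2.COLOR_RGB2HSV);m=cv2.inRange(hsv,(5,120,50),(25,255,255));z=np.zeros_like(m);z[y0:y1,x0:x1]=m[y0:y1,x0:x1]
    k,l,st,_=cv2.connectedComponentsWithStats(z);print(st[1:][st[1:,4]>15])
orange(c,150,300,250,360);orange(w,200,350,0,420)
for p in (-5,0,5):
    x=np.array([np.cos(np.radians(11))*np.cos(np.radians(p)),np.sin(np.radians(11))*np.cos(np.radians(p)),np.sin(np.radians(p))]);up=np.array([0,0,1])
    print(p,'heel top/bot',proj(c,C-58*x+8*up).round(0),proj(c,C-58*x-8*up).round(0),'ferrule',proj(c,C+52*x+8*up).round(0),'tip',proj(c,C+122*x).round(0))
hsv=cv2.cvtColor(c['color'],cv2.COLOR_RGB2HSV); g=c['color'].astype(int)
bl=((g[...,2]-g[...,0])>12)&(g.sum(2)>300); bl[:285]=0;bl[330:]=0;bl[:,:150]=0;bl[:,260:]=0
p=np.argwhere(bl)[:,::-1]; print(len(p),p.min(0),p.max(0),p.mean(0))
E
```

```text
13.0 [408.38 314.88  25.37] [416.2 316.5  42.3] [-0.5 -0.6 -1.5] [ 0.888  0.176 -0.424]
[[213 302  32  21 315]]
[[ 242  207   69  144 7203]]
-5 heel top/bot [[242. 315.]] [[242. 319.]] ferrule [[198. 302.]] tip [[172. 296.]]
0 heel top/bot [[242. 316.]] [[243. 321.]] ferrule [[198. 301.]] tip [[171. 293.]]
5 heel top/bot [[242. 318.]] [[243. 322.]] ferrule [[197. 299.]] tip [[171. 291.]]Traceback (most recent call last):
  File "<stdin>", line 14, in <module>
    return umr_minimum(a, axis, None, out, keepdims, initial, where)
ValueError: zero-size array to reduction operation minimum which has no identity
```

The handle is level over its old place. I'll lower it until the fingertips are almost on the desk, then release.

>>> {"name": "arm_command", "arguments": {
  "steps": [
    [0.3,0,0.6,0,0,0,1.5],
    [0.6,0,1.25,0,0,0,1.5],
    [0.78,0,1.65,0,0,0,1.5],
    [0.78,0,1.65,0,0,0,1.5]
  ]
}}

```text
time_s: 13.5
tool_pos: [410.0, 313.8, 8.8]
tcp_rot: [3.012, 0.291, -0.667]
wrist_force: [0.7, 0.1, -1.3]
grip_width: 23.1
grasp_force: 59.2
```

>>> {"name": "arm_command", "arguments": {
  "steps": [
    [0.1,0,0.22,0,0,0,1.5],
    [0.1,0,0.22,0,0,0,2.3],
    [0.1,0,0.22,0,0,0,2.5],
    [0.1,0,0.22,0,0,0,2.8],
    [0.1,0,0.22,0,0,0,4],
    [0.1,0,0.22,0,0,0,6],
    [0.1,0,0.22,0,0,0,6]
  ]
}}

```text
time_s: 14.2
tool_pos: [410.2, 314.3, 6.9]
tcp_rot: [3.013, 0.292, -0.665]
wrist_force: [0.0, 0.2, 0.9]
grip_width: 59.9
grasp_force: 0.0
```

```bash
python3 - <<'E'
from h import *
s=bot.get_state();T0,r0=s['tool_pos'],s['tcp_rot'];M0=R.from_rotvec(r0).as_matrix()
print(s['time_s'],T0.round(2),s['wrist_force'].round(1),s['grip_width'],M0[:,2].round(3),s['joints'].round(2))
# above UPS look-pose: camera over cover; TCP high over cover centre, backed off
e=np.array([np.cos(np.radians(5.1)),np.sin(np.radians(5.1)),0]);n=np.array([-e[1],e[0],0])
M=pose(5.1,0)
up=np.array(T0)+[0,0,140]; print('up',rel(T0,r0,up,M0))
P=e*600-59.6*n+[0,0,260]; print('P',P,rel(T0,r0,P,M))
P=e*560+60*n+[0,0,260]; print('via',P,rel(T0,r0,P,M))
E
```

```text
14.2 [410.18 314.27   6.94] [0.  0.2 0.9] 59.87215725817083 [-0.413 -0.082 -0.907] [-0.96  1.08  0.65  1.66 -0.76  1.15 -1.31]
up [-5.9, 0.01, -12.7, 0.0, 0.0, 0.0]
P [602.92273934  -6.02746938 260.        ] [0.92, 35.16, -28.3, 1.35, 24.89, 5.89]
via [552.44933882 109.54327017 260.        ] [-1.56, 22.85, -27.16, 1.35, 24.89, 5.89]
```

>>> {"name": "arm_command", "arguments": {
  "steps": [
    [0,0,-4,0,0,0,6.5],
    [0,0,-9,0,0,0,6.5],
    [-0.2,2,-14,0,4,1,6.5],
    [-0.6,5,-18.5,0,10,2,8.4],
    [-1,9,-22,1,16,3,8.4],
    [-1.5,13,-25,1.3,20,4,8.4],
    [-1.6,17.5,-26.5,1.3,24.9,5.9,8.4],
    [-1.6,22,-27,1.3,24.9,5.9,8.4],
    [-1,26,-27.5,1.3,24.9,5.9,8.4],
    [-0.3,30,-28,1.3,24.9,5.9,8.4],
    [0.5,33.5,-28.3,1.3,24.9,5.9,8.4],
    [0.9,35.2,-28.3,1.3,24.9,5.9,8.4]
  ]
}}

```text
time_s: 15.4
tool_pos: [603.5, -11.0, 260.7]
tcp_rot: [3.136, 0.132, 0.003]
wrist_force: [0.3, -0.1, 0.4]
grip_width: 83.8
grasp_force: 0.0
```

```bash
python3 - <<'E'
from h import *
for i in range(3): viewer.capture('side')
c=snap('wrist','w12');s=bot.get_state();sd=snap('side','s12');sc=snap('scene','sc12')
print(s['time_s'],s['tool_pos'].round(2),s['tcp_rot'].round(3))
g=cv2.medianBlur(cv2.cvtColor(c['color'],cv2.COLOR_RGB2GRAY),3)
e=np.array([np.cos(np.radians(5.1)),np.sin(np.radians(5.1)),0]);n=np.array([-e[1],e[0],0])
for E,z in ((593.4,131),(593.4,143),(747.4,131)): print('pred corners',E,z,[proj(c,E*e+N*n+[0,0,z])[0].round(0).tolist() for N in (-29.6,-89.6)])
m=cv2.inRange(g,100,200);m=cv2.morphologyEx(cv2.morphologyEx(m,cv2.MORPH_CLOSE,np.ones((5,5))),cv2.MORPH_OPEN,np.ones((9,9)))
cs,_=cv2.findContours(m,0,2)
for k in cs:
    if cv2.contourArea(k)>5000: print(cv2.contourArea(k),cv2.boundingRect(k),cv2.approxPolyDP(k,8,True).reshape(-1,2).tolist())
# tool on desk in side and scene
for cc in (sd,sc):
    hsv=cv2.cvtColor(cc['color'],cv2.COLOR_RGB2HSV);m=cv2.inRange(hsv,(5,140,90),(20,255,255));k,l,st,_=cv2.connectedComponentsWithStats(m)
    for i in range(1,k):
        if st[i,4]>130:
            w=np.array([ray(cc,u,v,13)[:2] for v,u in np.argwhere(l==i)])
            if 300<np.linalg.norm(w.mean(0))<700 and w.mean(0)[1]>100: d=np.linalg.svd(w-w.mean(0),full_matrices=False)[2][0];print('tool',w.mean(0).round(1),np.degrees(np.arctan2(d[1],d[0])).round(1),np.ptp((w-w.mean(0))@d).round())
E
```

```text
15.6 [602.42  -6.11 259.78] [-3.138e+00 -1.390e-01  1.000e-03]
pred corners 593.4 131 [[243.0, 211.0], [309.0, 210.0]]
pred corners 593.4 143 [[242.0, 215.0], [310.0, 214.0]]
pred corners 747.4 131 [[236.0, 18.0], [314.0, 18.0]]
13445.5 (399, 205, 161, 131) [[559, 216], [512, 205], [401, 208], [411, 231], [451, 231], [434, 237], [413, 296], [452, 332], [515, 333], [547, 268], [485, 255], [459, 234], [559, 255]]
10091.5 (238, 24, 73, 191) [[239, 24], [241, 107], [293, 126], [277, 189], [257, 189], [256, 176], [272, 167], [242, 154], [244, 214], [306, 211], [310, 25]]
11437.5 (340, 0, 73, 203) [[351, 0], [340, 202], [389, 202], [412, 7]]
8647.0 (34, 0, 97, 144) [[36, 0], [71, 118], [35, 125], [34, 143], [130, 134], [98, 0]]
tool [413.8 317.1] -170.0 106.0
tool [194.  350.5] 83.3 110.0
tool [-331.2  336.8] 87.0 701.0
tool [195.5 351.3] 81.6 111.0
tool [414.3 317.9] 11.5 109.0
```

The tool lies flat on the desk at about (414, 318), and the cover is where I expected it. I'll grip the cover with the gripper pitched to match its tilt.

```bash
python3 - <<'E'
from h import *
s=bot.get_state();e=np.array([np.cos(np.radians(5.1)),np.sin(np.radians(5.1)),0]);n=np.array([-e[1],e[0],0])
M=pose(5.1,4.6)
for h in (60,0): print(rel(s['tool_pos'],s['tcp_rot'],e*671.5-59.6*n+[0,0,117+h],M))
E
```

```text
[7.19, 0.16, 8.27, -0.03, 4.63, 0.11]
[7.19, 0.16, 14.27, -0.03, 4.63, 0.11]
```

>>> {"name": "arm_command", "arguments": {
  "steps": [
    [4,0.1,4,0,2.5,0.1,8.5],
    [7.2,0.2,8.3,0,4.6,0.1,8.5],
    [7.2,0.2,8.3,0,4.6,0.1,8.5],
    [7.2,0.2,10,0,4.6,0.1,8.5],
    [7.2,0.2,12,0,4.6,0.1,8.5],
    [7.2,0.2,13,0,4.6,0.1,8.5],
    [7.2,0.2,13.8,0,4.6,0.1,8.5],
    [7.2,0.2,14.2,0,4.6,0.1,8.5],
    [7.2,0.2,14.2,0,4.6,0.1,8.5],
    [7.2,0.2,14.2,0,4.6,0.1,8.5]
  ]
}}

```text
time_s: 16.7
tool_pos: [675.2, -2.3, 118.8]
tcp_rot: [-3.133, -0.137, -0.128]
wrist_force: [0.2, -0.7, -0.4]
grip_width: 84.8
grasp_force: 0.0
```

```bash
python3 - <<'E'
from h import *
for i in range(4): viewer.capture('side')
s=bot.get_state();T=s['tool_pos'];e=np.array([np.cos(np.radians(5.1)),np.sin(np.radians(5.1)),0]);n=np.array([-e[1],e[0],0]);M=R.from_rotvec(s['tcp_rot']).as_matrix()
print(T.round(2),T@e,T@n,np.degrees(np.arcsin(M[2,0])),np.degrees(np.arctan2(M[1,0],M[0,0])),s['wrist_force'].round(2))
c=snap('wrist','w13');g=cv2.medianBlur(cv2.cvtColor(c['color'],cv2.COLOR_RGB2GRAY),3)
C=T-18.7*M[:,2]
print('finger inner edges at grip', [proj(c,T+M@np.array([0,y,0]))[0].round(0).tolist() for y in (-42,42)],[proj(c,e*670.4+N*n+[0,0,136])[0].round(0).tolist() for N in (-29.6,-89.6)])
for v in (240,270,300): print(v,g[v,140:420:6])
E
```

```text
[675.07  -2.3  118.57] 672.1938363980594 -62.298746565715284 4.657912098944124 4.996492095319287 [ 0.4   0.24 -0.01]
finger inner edges at grip [[196.0, 274.0], [360.0, 274.0]] [[207.0, 294.0], [338.0, 294.0]]
240 [ 20  74  73  72  72  72  72  72  71  72  71  71 125 124 124 123 151 150
 150 150 150 150 150 150 150 149 149 149 149 112 111 112 112  38  39  69
  69  69  69  68  69  90  90 186 172 169 171]
270 [ 18  17  71  70  70  67  68  15  71  70  70  37 123 121 121 120 140 149
 149 149 149 148 148 148 148 148 148 148 148 111 111 111 126  39  38  69
  68  69  69  43  69  61 176 173 179 180 173]
300 [27 58 87 87 17 10 10 10 17 82 82 50 55 62 62 62 62 62 81 82 82 82 82 83
 82 83 82 71 62 84 84 83 78 56 56 57 57 57  9 18 23 23 17 87 88 19 70]
```

>>> {"name": "arm_command", "arguments": {
  "steps": [
    [-0.1,-0.25,0.15,0,0,0,8.5],
    [-0.1,-0.25,0.15,0,0,0,7],
    [-0.1,-0.25,0.15,0,0,0,6.5],
    [-0.1,-0.25,0.15,0,0,0,6.2],
    [-0.1,-0.25,0.15,0,0,0,5.5],
    [-0.1,-0.25,0.15,0,0,0,5],
    [-0.1,-0.25,0.15,0,0,0,5],
    [-0.1,-0.25,0.15,0,0,0,5]
  ]
}}

```text
time_s: 17.75
tool_pos: [673.6, -0.0, 116.2]
tcp_rot: [-3.134, -0.136, -0.126]
wrist_force: [0.5, -1.1, -3.5]
grip_width: 58.3
grasp_force: 67.1
```

The cover is gripped at 58 mm with 67 N. I'll lift it slowly, straight up.

>>> {"name": "arm_command", "arguments": {
  "steps": [
    [0.04,0,-0.5,0,0,0,5],
    [0.08,0,-1,0,0,0,5],
    [0.13,0,-1.6,0,0,0,5],
    [0.18,0,-2.2,0,0,0,5],
    [0.25,0,-3,0,0,0,5],
    [0.35,0,-4.2,0,0,0,5],
    [0.45,0,-5.5,0,0,0,5],
    [0.45,0,-5.5,0,0,0,5]
  ]
}}

```text
time_s: 18.55
tool_pos: [675.3, -0.3, 174.5]
tcp_rot: [-3.134, -0.137, -0.133]
wrist_force: [0.4, 0.6, -1.3]
grip_width: 58.3
grasp_force: 67.6
```

```bash
python3 - <<'E'
from h import *
viewer.capture('side');s=bot.get_state();print(s['time_s'],s['tool_pos'].round(2),s['tcp_rot'].round(4),s['wrist_force'].round(2),s['moment'].round(2),s['grip_width'],s['joints'].round(2))
w=snap('wrist','w14');c=snap('side','s14')
# mat by colour in side
im=cv2.medianBlur(c['color'],5).astype(int)
hsv=cv2.cvtColor(cv2.medianBlur(c['color'],3),cv2.COLOR_RGB2HSV)
m=(abs(im-np.array([86,87,92])).max(2)<16).astype(np.uint8); m[:150]=0;m[:,:290]=0;m[210:]=0
m=cv2.morphologyEx(cv2.morphologyEx(m,cv2.MORPH_OPEN,np.ones((3,3))),cv2.MORPH_CLOSE,np.ones((5,5)))
k,l,st,_=cv2.connectedComponentsWithStats(m)
i=l[178,345];p=np.argwhere(l==i)[:,::-1];print(st[i]);h=cv2.convexHull(p.astype(np.float32))
W=np.array([ray(c,*q[0],3)[:2] for q in h],np.float32);print(cv2.minAreaRect(W)); print(cv2.approxPolyDP(h,4,True).reshape(-1,2).tolist())
E
```

```text
18.6 [6.7455e+02 4.0000e-02 1.7320e+02] [-3.1334 -0.1368 -0.1301] [ 0.37  0.01 -1.35] [-0.01  0.13 -0.01] 58.32843764003417 [-0.47  0.82  0.79  1.6  -0.72  0.94 -0.92]
[ 304  160   72   43 1627]
((439.21612548828125, -299.67254638671875), (148.5146484375, 195.9374542236328), 81.81381225585938)
[[375.0, 182.0], [349.0, 202.0], [304.0, 176.0], [327.0, 160.0]]
```

The cover is free and in the hand; the 1.35 N load matches its weight. I'll carry it high over the mat and measure the mat from the wrist.

```bash
python3 - <<'E'
from h import *
s=bot.get_state();a=(s['tool_pos'],s['tcp_rot'])
print(rel(*a,[674,0,250],pose(5.1,0)),rel(*a,[420,-300,250],pose(-10,0)))
E
```

```text
[0.67, 0.06, -7.82, 0.03, -4.6, -0.1] [-27.16, 27.73, -10.04, -0.58, -4.57, 14.99]
```

>>> {"name": "arm_command", "arguments": {
  "steps": [
    [0.3,0,-3,0,-1.5,0,5],
    [0.5,0,-6,0,-3,0,5],
    [0.5,1,-8,0,-4.6,0,5],
    [-2.5,4,-8.2,0,-4.6,3,5],
    [-5.5,7,-8.5,0,-4.6,6,5],
    [-8.5,10,-8.8,0,-4.6,9,5],
    [-12,13,-9,0,-4.6,12,5],
    [-15.5,16.5,-9.3,0,-4.6,15,5],
    [-19,20,-9.6,-0.5,-4.6,15,5],
    [-22.5,23.3,-9.9,-0.5,-4.6,15,5],
    [-25.5,26.2,-10,-0.6,-4.6,15,5],
    [-27.2,27.7,-10,-0.6,-4.6,15,5]
  ]
}}

```text
time_s: 19.9
tool_pos: [416.4, -302.8, 249.8]
tcp_rot: [3.127, -0.282, -0.001]
wrist_force: [-0.2, 0.2, -1.4]
grip_width: 58.4
grasp_force: 67.6
```

```bash
python3 - <<'E'
from h import *
for i in range(4): viewer.capture('side')
s=bot.get_state();c=snap('wrist','w15');snap('side','s15');sc=snap('scene','sc15')
print(s['time_s'],s['tool_pos'].round(2),s['tcp_rot'].round(4),s['grip_width'],s['joints'].round(2),s['wrist_force'].round(1))
g=cv2.medianBlur(cv2.cvtColor(c['color'],cv2.COLOR_RGB2GRAY),5)
print(cv2.resize(g,(28,21),interpolation=cv2.INTER_AREA))
for x,y in ((537,-300),(437,-210),(437,-400),(337,-300)): print(x,y,proj(c,[x,y,3]).round(0))
E
```

```text
20.1 [ 419.69 -299.69  249.36] [-3.1292e+00  2.7590e-01  4.0000e-04] 58.292865039120784 [-0.04  0.57  0.94  1.88 -0.56  0.98 -0.59] [ 1.5 -0.7 -1.4]
[[ 17 102 116 112 141 154 213 214 214 214 215 215 215 215 215 215 215 215
  178 152 164 136 123 129 120 143 211 211]
 [ 15  42 110 110 122 139 199 215 215 215 215 215 215 215 215 215 215 215
  215 203 203 156 123 128 120 148 212 212]
 [ 15  15  94 108 109 116 169 215 215 215 216 216 216 216 216 216 216 216
  215 206 205 159 124 133 120 152 213 213]
 [ 28  59  98 109 123 149 181 209 207 205 204 209 207 203 200 197 195 191
  215 206 208 166 124 166 121 157 214 213]
 [111 128 154 184 203 203 202 202 202 201 137 120 120 120 118 121 121 118
  214 209 206 167 124 165 121 162 214 214]
 [190 205 204 205 208 206 203 200 200 200 144 118 122 121 119 124 120 126
  216 210 207 147 105 164 121 166 214 214]
 [207 212 212 214 216 214 209 204 200 200 144 109 110 110 109 108 107 120
  217 210 197  95  55 163 121 171 215 214]
 [214 215 215 216 216 216 216 217 208 202 148 117 116 115 114 113 112 122
  217 212 200  96  61 161 121 175 215 214]
 [215 215 204  
[... 898 characters left out ...]
8 138 122 121 137 150]
 [201 210 214 211  86  12  16  12  12  12  85 109 108 108 104 100  96  59
   12  12  15  13  14  76 124 121 145 208]
 [201 202 201  69  11  12  16  17  11  12 127 108 108 107 107 107 108  97
   12  12  18  16  11  12  68 160 195 213]
 [200 184  52  11  17  25  18  69  15  12  66  54  52  70  65  50  67  37
   12  27  40  18  17  11  11  81 202 213]
 [178  40  11  11  11  13  60 172  30  12  11  11  11  11  11  11  11  11
   12  65 141  29  12  10  11  11  70 205]
 [ 31  11  10  10  10  24 139 169  41  10  10  11  12  12  12  12  11  10
   10  71 176 164  13  10  10  11  11  59]]
537 -300 [[260.  79.]]
437 -210 [[206. 177.]]
437 -400 [[355. 150.]]
337 -300 [[289. 237.]]
```

```bash
python3 - <<'E'
from h import *
from scipy import ndimage
# left edge & bottom edge of mat in w2 by segmentation of bluish grey vs desk
for nme in ('w2','w10','w12'):
    c=load(nme);im=cv2.medianBlur(c['color'],5).astype(int);g=im.mean(2);bl=im[...,2]-im[...,0]
    m=((g<135)&(g>35)&(bl>=2)).astype(np.uint8);m[:,:380]=0
    m=cv2.morphologyEx(m,cv2.MORPH_OPEN,np.ones((7,7)));k,l,st,_=cv2.connectedComponentsWithStats(m)
    for i in range(1,k):
        if st[i,4]>1500:
            p=np.argwhere(l==i)[:,::-1].astype(np.float32);h=cv2.convexHull(p);q=cv2.approxPolyDP(h,6,True).reshape(-1,2)
            print(nme,st[i],[(a.tolist(),ray(c,*a,3)[:2].round(0).tolist()) for a in q])
c=load('side0')
print(c['color'][150:212:3,342].tolist())
print(c['color'][178,290:400:5].tolist())
E
```

```text
w2 [ 472  134   88  197 9260] [([473.0, 312.0], [351.0, -211.0]), ([559.0, 134.0], [517.0, -232.0]), ([559.0, 330.0], [339.0, -299.0])]
w10 [ 526  343   34   77 1584] [([559.0, 419.0], [352.0, -241.0]), ([526.0, 398.0], [368.0, -211.0]), ([556.0, 343.0], [415.0, -216.0])]
w12 [ 470   39   90  127 3841] [([558.0, 42.0], [786.0, -315.0]), ([559.0, 67.0], [760.0, -326.0]), ([523.0, 164.0], [646.0, -321.0]), ([470.0, 151.0], [656.0, -248.0]), ([537.0, 46.0], [780.0, -292.0])]
w12 [  413   232   142   105 10265] [([554.0, 255.0], [524.0, -407.0]), ([513.0, 334.0], [388.0, -392.0]), ([453.0, 333.0], [382.0, -299.0]), ([413.0, 297.0], [440.0, -223.0]), ([438.0, 232.0], [544.0, -235.0])]
[[78, 74, 71], [122, 120, 115], [163, 162, 163], [123, 122, 125], [84, 86, 90], [86, 87, 92], [89, 89, 94], [85, 88, 94], [85, 87, 91], [83, 82, 90], [89, 90, 97], [86, 88, 95], [92, 93, 98], [89, 90, 95], [88, 90, 95], [86, 87, 94], [87, 86, 92], [159, 154, 157], [169, 168, 169], [168, 165, 167], [168, 165, 164]]
[[121, 117, 111], [106, 101, 97], [78, 78, 74], [91, 89, 97], [89, 88, 95], [91, 91, 96], [88, 85, 94], [86, 86, 93], [83, 85, 90], [89, 89, 94], [86, 87, 92], [83, 85, 90], [83, 83, 90], [88, 89, 97], [84, 86, 92], [86, 86, 92], [85, 85, 91], [87, 88, 93], [95, 96, 98], [166, 164, 161], [167, 166, 163], [170, 167, 165]]
```

Both wrist views agree: the mat's near-left corner is at (351, −211), its yaw is −7.2°, and so its centre is (439, −313). I'll lower the cover there.

```bash
python3 - <<'E'
from h import *
s=bot.get_state();a=(s['tool_pos'],s['tcp_rot'])
for z in (60,22): print(rel(*a,[440,-313,z],pose(-7.2,0)))
E
```

```text
[2.14, 1.08, 18.93, 0.0, 0.03, -2.66]
[2.14, 1.08, 22.73, 0.0, 0.03, -2.66]
```

>>> {"name": "arm_command", "arguments": {
  "steps": [
    [1,0.5,4,0,0,-1.5,5],
    [2.1,1.1,8,0,0,-2.7,5],
    [2.1,1.1,12,0,0,-2.7,5],
    [2.1,1.1,16,0,0,-2.7,5],
    [2.1,1.1,19,0,0,-2.7,5],
    [2.1,1.1,21,0,0,-2.7,5],
    [2.1,1.1,22.4,0,0,-2.7,5],
    [2.1,1.1,22.7,0,0,-2.7,5],
    [2.1,1.1,22.7,0,0,-2.7,5],
    [2.1,1.1,22.7,0,0,-2.7,5]
  ]
}}

```text
time_s: 21.25
tool_pos: [439.2, -315.0, 23.6]
tcp_rot: [3.133, -0.2, 0.002]
wrist_force: [0.2, -0.2, -1.4]
grip_width: 58.4
grasp_force: 67.5
```

>>> {"name": "arm_command", "arguments": {
  "steps": [
    [0,0,0.4,0,0,0,5],
    [0,0,0.7,0,0,0,5],
    [0,0,0.9,0,0,0,5],
    [0,0,1.1,0,0,0,5],
    [0,0,1.2,0,0,0,5],
    [0,0,1.2,0,0,0,5]
  ]
}}

```text
time_s: 21.85
tool_pos: [436.2, -314.9, 11.9]
tcp_rot: [3.135, -0.203, -0.003]
wrist_force: [-7.6, 2.4, 11.5]
grip_width: 58.3
grasp_force: 69.8
```

>>> {"name": "arm_command", "arguments": {
  "steps": [
    [0,0,-0.1,0,0,0,5],
    [0,0,-0.1,0,0,0,5]
  ]
}}

```text
time_s: 22.05
tool_pos: [437.1, -315.0, 12.7]
tcp_rot: [3.134, -0.202, -0.001]
wrist_force: [-5.3, 0.6, 6.1]
grip_width: 58.2
grasp_force: 69.2
```

```bash
python3 - <<'E'
from h import *
s=bot.get_state();M=R.from_rotvec(s['tcp_rot']).as_matrix();print(s['tool_pos'].round(2),s['wrist_force'].round(2),s['moment'].round(3),np.degrees(np.arcsin(M[2,:2])))
c=snap('side','s16')
g=cv2.cvtColor(c['color'],cv2.COLOR_RGB2GRAY)
e=np.array([np.cos(np.radians(-7.2)),np.sin(np.radians(-7.2)),0]);n=np.array([-e[1],e[0],0]);T=np.array([*s['tool_pos'][:2],0])
for z in (19,30): print(z,[proj(c,T+a*e+b*n+[0,0,z])[0].round(1).tolist() for a,b in ((-78,30),(76,30),(76,-30),(-78,-30))])
# near-side face bottom/top edge profile at several x
for a in (-70,-45,-30,30,45,60):
    q=proj(c,T+a*e+30*n+[0,0,24])[0]; u=int(round(q[0])); v=int(q[1]); print(a,u,v,g[v-8:v+14,u])
E
```

```text
[ 437.09 -315.04   12.71] [-5.29  0.61  6.07] [ 0.125  0.667 -0.017] [-0.04065951  0.06793513]
19 [[357.4, 186.6], [317.1, 168.1], [327.9, 160.1], [367.8, 177.6]]
30 [[357.8, 183.7], [317.2, 165.4], [328.1, 157.4], [368.2, 174.7]]
-70 355 184 [49 55 60 73 80 75 71 67 61 57 68 77 80 77 79 86 87 88 89 94 91 86]
-45 348 181 [78 82 80 82 83 85 85 70 53 54 61 72 72 73 74 79 85 88 84 90 90 91]
-30 344 179 [50 70 74 77 82 82 86 75 64 55 70 76 80 78 76 77 81 86 86 90 87 91]
30 329 172 [40 46 36 48 57 68 73 68 61 50 59 72 82 78 75 78 74 72 72 74 78 77]
45 325 170 [86 83 82 80 74 73 73 75 64 49 52 61 68 76 75 79 75 73 74 78 76 79]
60 321 168 [169 163 146 118  90  79  82  73  68  63  55  68  71  72  78  75  72  76
  75  77  76  72]
```

There is light contact, and the side profile puts the cover's underside about 2 mm higher at the pry end. I'll level it with a small pitch and check the force.

>>> {"name": "arm_command", "arguments": {
  "steps": [
    [0,0,0,0,1,0,5],
    [0,0,0,0,2,0,5],
    [0,0,0,0,2,0,5]
  ]
}}

```text
time_s: 22.4
tool_pos: [438.2, -314.5, 11.9]
tcp_rot: [3.132, -0.202, 0.056]
wrist_force: [-0.5, -0.6, -1.8]
grip_width: 58.6
grasp_force: 68.4
```

>>> {"name": "arm_command", "arguments": {
  "steps": [
    [0,0,0.1,0,0,0,5],
    [0,0,0.1,0,0,0,5]
  ]
}}

```text
time_s: 22.6
tool_pos: [438.3, -314.5, 11.7]
tcp_rot: [3.133, -0.201, 0.056]
wrist_force: [-3.6, 3.2, 11.8]
grip_width: 58.2
grasp_force: 69.9
```

```bash
python3 - <<'E'
from h import *
s=bot.get_state();M=R.from_rotvec(s['tcp_rot']).as_matrix();print(s['tool_pos'].round(2),s['wrist_force'].round(2),s['moment'].round(3),np.degrees(np.arcsin(M[2,:2])))
E
```

```text
[ 438.31 -314.54   11.73] [-3.64  3.22 11.82] [ 0.45   0.792 -0.124] [ 2.03351959 -0.00874405]
```

>>> {"name": "arm_command", "arguments": {
  "steps": [
    [0,0,-0.05,0,0.5,0,5],
    [0,0,-0.05,0,0.5,0,5.8],
    [0,0,-0.05,0,0.5,0,6.1],
    [0,0,-0.05,0,0.5,0,6.4],
    [0,0,-0.05,0,0.5,0,7.5],
    [0,0,-0.05,0,0.5,0,8.5],
    [0,0,-0.05,0,0.5,0,8.5],
    [0,0,-0.05,0,0.5,0,8.5]
  ]
}}

```text
time_s: 23.4
tool_pos: [438.5, -314.6, 11.1]
tcp_rot: [3.131, -0.2, 0.068]
wrist_force: [-0.5, -0.9, 0.4]
grip_width: 85.2
grasp_force: 0.0
```

```bash
python3 - <<'E'
from h import *
s=bot.get_state();print(s['time_s'],s['tool_pos'].round(2),s['wrist_force'].round(2),s['grip_width'])
E
```

```text
23.4 [ 438.51 -314.55   11.09] [-0.5  -0.86  0.43] 85.1730139977063
```

Released. Now I'll retreat straight up and measure the result.

>>> {"name": "arm_command", "arguments": {
  "steps": [
    [0,0,-2,0,0,0,8.5],
    [0,0,-5,0,0,0,8.5],
    [0,0,-10,0,0,0,8.5],
    [0,0,-15,0,0,0,8.5],
    [-2,0,-20,0,0,0,8.5],
    [-4,-2,-24,0,-2,0,8.5],
    [-4,-4,-24,0,-2.5,0,8.5],
    [-4,-4,-24,0,-2.5,0,8.5]
  ]
}}

```text
time_s: 24.2
tool_pos: [394.5, -265.8, 249.9]
tcp_rot: [-3.134, 0.195, -0.003]
wrist_force: [0.6, 0.2, -0.4]
grip_width: 85.2
grasp_force: 0.0
```

```bash
python3 - <<'E'
from h import *
for i in range(3): viewer.capture('side')
s=bot.get_state();c=snap('wrist','w20');sd=snap('side','s20');sc=snap('scene','sc20');print(s['time_s'],s['tool_pos'].round(1))
g=cv2.medianBlur(cv2.cvtColor(c['color'],cv2.COLOR_RGB2GRAY),3)
im=c['color'].astype(int)
for z in (3,30):
  lo,hi=((0,95) if z==3 else (100,200))
  m=cv2.inRange(g,60,200);m=cv2.morphologyEx(m,cv2.MORPH_OPEN,np.ones((5,5)))
e=np.array([np.cos(np.radians(-7.2)),np.sin(np.radians(-7.2)),0]);n=np.array([-e[1],e[0],0]);C=np.array([437,-314.6,0])
print('pred cover',[proj(c,C+a*e+b*n+[0,0,30])[0].round(0).tolist() for a,b in ((-77,30),(77,30),(77,-30),(-77,-30))])
mc=np.array([439,-313,0]);print('pred mat',[proj(c,mc+a*e+b*n+[0,0,3])[0].round(0).tolist() for a,b in ((-100,90),(100,90),(100,-90),(-100,-90))])
m=cv2.inRange(g,100,185);m=cv2.morphologyEx(m,cv2.MORPH_OPEN,np.ones((7,7)))
k,l,st,_=cv2.connectedComponentsWithStats(m)
for i in range(1,k):
    if st[i,4]>2000:
        h=cv2.convexHull(np.argwhere(l==i)[:,::-1].astype(np.float32));w=np.array([ray(c,*q[0],30)[:2] for q in h],np.float32);r=cv2.minAreaRect(w);print(st[i],np.round(r[0],1),np.round(r[1],1),round(r[2],1))
print(cv2.resize(g,(40,30),interpolation=cv2.INTER_AREA)[:22,8:34])
a=load('side0')
d=cv2.absdiff(cv2.GaussianBlur(sd['color'],(5,5),0),cv2.GaussianBlur(a['color'],(5,5),0)).max(2)>30
k,l,st,_=cv2.connectedComponentsWithStats(d.astype(np.uint8))
print('side changes',[x[:5].tolist() for x in st[1:] if x[4]>60])
E
```

```text
24.35 [ 393.5 -268.6  248.8]
pred cover [[286.0, 205.0], [287.0, 66.0], [344.0, 66.0], [336.0, 205.0]]
pred mat [[238.0, 215.0], [231.0, 45.0], [392.0, 45.0], [375.0, 215.0]]
[     0      0    537    384 122157] [ 343.2 -225.7] [736.9 490.3] 81.7
[ 533  106   27  278 4166] [ 237.4 -597.7] [404.6  35.6] 8.3
[[116 115 115 159 173 173 173 173 173 173 173 173 173 173 173 173 173 173
  173 173 173 171 161 165 161 108]
 [117 117 118 150 173 173 173 174 174 174 174 174 174 174 174 174 174 173
  173 173 173 171 163 164 163 105]
 [136 152 165 173 174 174 174 174 174 174 174 174 174 174 174 174 174 174
  174 174 174 169 164 164 164 102]
 [163 168 173 174 174 174 174 174 155 125 124 127 130 130 131 135 135 138
  140 141 173 169 166 167 165 119]
 [165 164 164 171 174 174 174 174 143  98  96  93  88  90  89  91  94  96
   96 100 174 170 168 166 161 121]
 [166 164 163 163 168 174 174 175 146  96  99  93  85  91  90  90  70  81
   98 108 174 171 166 165 159 119]
 [167 166 163 166 162 170 172 171 148  96  99  95  84 105 111 101  66  83
   99 123 175 171 167 167 159 117]
 [168 165 163 163 161 160 160
[... 1383 characters left out ...]
152]
 [174 175 112  40  10 104 175 175 175 175 175 175 175 175 175 175 175 175
   42  22  37 133 138 174 162 150]
 [174 140  29  23   4  91 175 175 175 175 175 175 175 175 175 175 175 175
   29   5  34  47 148 174 163 150]]
side changes [[176, 0, 22, 16, 276], [201, 0, 12, 16, 117], [192, 0, 42, 100, 1325], [337, 0, 44, 120, 3406], [381, 0, 46, 102, 1807], [404, 0, 27, 56, 767], [437, 0, 43, 49, 946], [190, 28, 27, 43, 538], [435, 28, 50, 48, 448], [467, 39, 43, 99, 1120], [417, 65, 21, 64, 339], [388, 99, 29, 19, 372], [262, 117, 121, 67, 2527], [304, 124, 13, 19, 146], [513, 124, 9, 28, 143], [404, 139, 52, 65, 1038], [375, 150, 18, 18, 144], [195, 161, 35, 14, 281], [341, 178, 26, 9, 82]]
```

The cover lies label-side up within the mat's outline. The tool is on the desk, and nothing changed in the side view around the phone, note block, battery or stapler. Handing in.

```bash
python3 -c "
from h import *
print(ticket.hand_in())"
```

```text
the job is handed in; nothing more can be done
None
```

I handed the job in at about 24 s: the cover was levered loose, the tool laid back on the desk, and the cover set on the felt mat with its label side up. The tool dropped about 14 mm on release. I moved nothing else that I could see, but the arm and its shadow hid the mug and tape dispenser in the last check.

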